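Blank off the chiller port with a cam-arm coupling

TASK

Blank off the open port of the optics-bench cooling manifold. The cam-arm coupling lies on its side: first stand it upright, mouth down, on the black rubber mat and let go of it, then take it afresh and push it fully home over the grooved brass adaptor, with both arms still raised, until the orange wiper ring is pressed flat against the flange. Then swing the two cam arms fully down, one after the other, and leave the torch, the metal box and the screwdriver where they are.

Things in the scene. Friction and masses are not known exactly. Their poses are not given: they have to be found in the camera images.
- coupling: Loose closed-ended coupling, about 0.27 kg, 112 mm long. Origin at the centre of its open mouth; z runs along its axis from mouth (0) to tail end (112 mm). It starts lying level on a flat pad, axis 28.5 mm up, tail pointing roughly away from the robot. The red cam arm is hinged on its +y side, the yellow on its -y side; raised, they stick out sideways, about square to the axis.
- coupling_centre (a point): Point on the coupling's axis 56 mm from the mouth; axes as the coupling's. Aluminium cup from 0 to 68 mm, outer diameter 54 mm, 57 mm over two flat pads (36 mm wide) on its +x and -x sides; bore diameter 43 mm, 54 mm deep.
- coupling_grip (a point): Centre of the black square tail, 92 mm from the mouth on the axis; axes as the coupling's. The tail is 30 x 30 mm, its faces square to x and y, and runs from 68 to 112 mm.
- coupling_mouth (a point): Centre of the coupling's open mouth (flat rim), at the coupling's origin; axes as the coupling's, z towards the tail.
- mat: Black rubber mat fixed on the bench, 160 x 160 mm, 4 mm thick; origin at the centre of its underside. It is to the left or the right, with the manifold on the other side.
- manifold: Fixed manifold: grey block 120 x 120 x 40 mm, origin at the centre of its underside, z up. From its middle rises a stem (34 mm diameter), then an aluminium flange (52 mm diameter, 68 to 75 mm up), then the brass adaptor.
- adaptor_flange (a point): Centre of the flange's top face, 75 mm above the bench, z up. The brass adaptor on it is 40 mm in diameter and 58 mm tall; its top 6 mm taper to 28 mm; its groove (28 mm diameter) lies 29 to 46 mm above the flange. The bore goes over it with 1.5 mm play all round, at any yaw. Fully home, the coupling's mouth is 6 mm above the flange, on the wiper ring.
- wiper_ring (a joint): How far the orange wiper ring (52 mm diameter, 6 mm thick) round the adaptor's foot is pushed down, m: 0 with its underside 12 mm above the flange, 0.012 when flat on it. It rubs with about 8 N, more than the coupling's weight, and stays where left. The coupling's rim pushes it down.
- red_arm (a joint): Angle of the red-tipped cam arm, rad: 0 raised (with the coupling upright, 10 degrees above level), 1.4 fully down (70 degrees below level). It stays where left; 1 to 2 N at the tip moves it. Hinge parallel to the coupling's x, 27 mm to the +y side of the axis, 34 mm from the mouth. Its cam enters the adaptor's groove only when the coupling is home; else the arm jams part-way.
- yellow_arm (a joint): The same for the yellow-tipped cam arm, hinged 27 mm to the -y side of the coupling's axis.
- red_arm_pad (a point): Centre of the red pad at the arm's end, 60 mm from its hinge. The pad is 26 mm long, 18 mm wide and 10 mm thick; the bar inwards of it is 14 mm wide, 6 mm thick.
- yellow_arm_pad (a point): Centre of the yellow pad at the arm's end, 60 mm from its hinge; sizes as the red one's.
- torch: Bystander: red tapered torch with a white foot, standing, 44 mm diameter, 125 mm tall, origin under its foot.
- junction_box: Bystander: aluminium box 84 x 114 x 50 mm, origin under its centre.
- screwdriver: Bystander: red-handled screwdriver 200 mm long lying crosswise on the bench beyond the coupling, about 30 mm high; its x axis runs along it from handle to blade.
Mind the look-alikes: they are no part of the job. What is shaped like the mat but blue or brown is not meant.

How it is judged:
By the outcome, as a careful person would: the job done as asked, in the order asked, and still so for the second after the job is handed in, with the robot touching nothing.
It also fails if it takes over 72 s, if anything falls off the work surface, if the arm or the gripper's body presses on something with over 40 N, if the wrist force passes 120 N, or if a joint passes its speed limit or range.

ROBOT

A 7-joint arm with a two-finger parallel gripper is mounted at the origin on the work surface. World frame = base frame: x ahead of the robot, y to its left, z up, the work surface at z = 0. Lengths are in m, angles in rad, forces in N, time in s.
With the tool pointing down it reaches from about 0.35 to 0.9 m from the base axis. Payload 8.1 kg.
Tool frame: the origin (TCP) lies at the very end of the fingers, on their centre line; the grasp point (between the pads) lies 19 mm behind it; x points along the fingers, y is the direction in which the jaws open and shut, and the axes are right-handed (so a half turn about x gives the same grasp; the last joint's range is limited). The gripper opens to 92 mm and grips with 3 to 60 N. Pads are 19 mm wide; open, the fingers measure 130 mm over their backs; the gripper's body (75 mm by 190 mm) begins 47 mm behind the grasp point.
Start: joints at [-0.103, 0.434, 0.025, 1.573, -0.012, 1.134, -0.075], TCP at [0.625, -0, 0.227] pointing down, gripper open.
Joint ranges: [-2.62, 2.62], [-0.44, 2.09], [-1.27, 1.32], [0.08, 2.57], [-1.32, 4.46], [0.12, 2], [-2.74, 2.74]. Speed limits (rad/s): [2.22, 2.22, 3.01, 3.01, 3.14, 3.14, 3.14].

INTERFACE

Orientations are given as a rotation vector (axis times angle).
In Python, from cell import arm gives the robot as it stands.
- The arm moves only by the tool servo_tool, never from a script. Its argument "plan" is a list of rows, each a list of 2 entries, a list of its own where there are three numbers: the shift along the world's x, y, z in cm, then the turn, a rotation vector about the world's x, y, z in degrees. A call has 1 to 12 rows; each row is the pose to reach, as a shift and turn from the pose measured when the call began; what a row does not reach only later rows make up. A row lasts 1/10 s, in which the tool goes at most 50 mm and 8.59 degrees, less where a joint would pass 70% of its speed; a pose out of reach is approached as far as the arm can. A call with a gripper value outside its range is refused whole. "grip" is the opening, from 0 (shut) to 1 (fully open), set as the call begins (left out, the last holds). The fingers move at their own pace and stop on an object; "squeeze" is the grip in N (left out, the last holds). Time passes only in rows, so rows that repeat a pose let the fingers close. It gives the time, the measured TCP pose, the force and the opening at its end, in the units of the state.
- arm.observe(): the state, without advancing time (a new reading comes with each control period).
- arm.get_image(name): name is "scene" or "side" or "wrist"; returns a dict with "frame" (400x640x3 uint8, blue, green, red), "fx", "fy", "cx", "cy" (pixels), "D" ([k1, k2, p1, p2, k3] as OpenCV has them; the pictures are not rectified), "position" and "rotation" of the camera in the world. Camera axes: x right, y down, z forward; pixel columns grow to the right and rows downward; lengths in m; the calibration is good to about 2 mm. A picture is of the moment at which its call begins. There is no depth.
- arm.sign_off(): hands the job in, once; it reports no verdict.
Trained networks look in a picture, given as the dict that the camera call returned (one of the last four; its "shot" number tells which), for a name from the list of things; names that differ only in an ending like _2 or _b are one class to them, and where a whole thing is asked for, a point or a joint stands for the part that bears it (a point fixed in the world has none). Each returns a list of dicts, best first, with "score" (0 to 1); they miss things now and then, are a little off and sometimes report something else, mostly with a low value. They report only what shows in the picture. A call takes as long as a camera call. They do not tell look-alikes from the thing itself.
- arm.search_frame(picture, query): "at" ([column, row] in pixels, amid what is visible of it).
- arm.trace(picture, query): "pixels" (400x640 bool, what is visible of it) and "at" ([column, row] in pixels, amid what is visible of it).
The state is a dict: "clock": time; "joints": joint angles; "dq": joint speeds; "joint_efforts": joint torques, N m; "position": TCP position; "ee_rot": TCP orientation; "force": force on the tool from outside, world axes, zero at the start; "ft_torque": the same for the moment, N m; "width": opening from 0.0 (shut) to 1.0 (fully open).
Only numpy, scipy, OpenCV 4.12 (cv2) and the standard library are available. Lean on these libraries where they do the work, as an engineer would, in place of code of your own. Each camera call takes 0.05 s, during which the arm holds its last target.

## Working session

There is one attempt and no reset: what is moved stays moved. The work goes in short steps, Python scripts to look and compute and a tool call to move; the robot and the scene stay as the last step left them, time stands still between calls to the robot, and variables do not carry over. Pictures are saved under pics/ and viewed, and the job is handed in when it is done.

Besides the shell and the picture viewer there is one more tool, called after ">>>" as a command line: name --argument value ..., lists and objects as JSON in quotes. servo_tool: Moves the arm, as the interface text tells. Its arguments: {"type":"object","properties":{"plan":{"type":"array","items":{"type":"array"}},"grip":{"type":"number"},"squeeze":{"type":"number"}},"required":["plan"]}

```bash
ls -la; mkdir -p pics; cat > h.py <<'E'
import numpy as np, cv2
from scipy.spatial.transform import Rotation as R
from cell import arm
def cam(p):
    K=np.array([[p['fx'],0,p['cx']],[0,p['fy'],p['cy']],[0,0,1.]]); return K,np.array(p['D'],float),np.array(p['position'],float),rotm(p['rotation'])
def rotm(r):
    r=np.array(r,float)
    return r if r.shape==(3,3) else (R.from_rotvec(r).as_matrix() if r.shape==(3,) else R.from_quat(r).as_matrix())
def ray(p,uv):
    K,D,c,Rm=cam(p); n=cv2.undistortPoints(np.array([[uv]],float),K,D)[0,0]
    d=Rm@np.array([n[0],n[1],1.]); return c,d/np.linalg.norm(d)
def onz(p,uv,z):
    c,d=ray(p,uv); return c+d*(z-c[2])/d[2]
def proj(p,X):
    K,D,c,Rm=cam(p); X=np.atleast_2d(X); rv=cv2.Rodrigues(Rm.T)[0]
    return cv2.projectPoints(X.astype(float),rv,-Rm.T@c,K,D)[0][:,0]
def tri(ps,uvs):
    A=np.zeros((3,3));b=np.zeros(3)
    for p,uv in zip(ps,uvs):
        c,d=ray(p,uv); M=np.eye(3)-np.outer(d,d); A+=M;b+=M@c
    return np.linalg.solve(A,b)
def save(p,n): cv2.imwrite('pics/'+n+'.png',p['frame'])
E
python3 - <<'E'
from h import *
for n in ['scene','side','wrist']:
    p=arm.get_image(n); save(p,'a_'+n); print(n,p['position'],np.round(p['rotation'],3).tolist(),p['fx'])
    for q in ['coupling','coupling_grip','coupling_mouth','red_arm_pad','yellow_arm_pad','mat','manifold','adaptor_flange','torch','junction_box','screwdriver']:
        r=arm.search_frame(p,q); print(q,[(np.round(a['at']).tolist(),round(a['score'],2)) for a in r[:4]])
s=arm.observe(); print(s)
E
```

```text
total 12
drwxr-xr-x  3 agent agent 4096 Dec  7 16:30 .
drwxr-xr-x 23 root  root  4096 Dec  7 16:30 ..
drwxr-xr-x  2 agent agent 4096 Dec  7 16:30 pics
scene [1.1649256  0.16425162 1.15013709] [-1.839, -1.977, 0.574] 392.9627807980734
coupling [([285.0, 197.0], 0.63)]
coupling_grip [([282.0, 197.0], 0.76)]
coupling_mouth [([266.0, 268.0], 0.68), ([284.0, 198.0], 0.54)]
red_arm_pad [([299.0, 195.0], 0.6), ([284.0, 199.0], 0.18)]
yellow_arm_pad []
mat [([398.0, 163.0], 0.8), ([453.0, 212.0], 0.73), ([378.0, 220.0], 0.65)]
manifold [([187.0, 223.0], 0.85)]
adaptor_flange [([184.0, 221.0], 0.83), ([280.0, 198.0], 0.2)]
torch [([343.0, 292.0], 0.8), ([186.0, 216.0], 0.35)]
junction_box [([200.0, 282.0], 0.96), ([187.0, 213.0], 0.69)]
screwdriver [([263.0, 267.0], 0.68)]
side [ 0.15214089 -0.85813942  0.80915502] [-2.164, 0.38, -0.191] 382.0504741506294
coupling [([320.0, 234.0], 0.81)]
coupling_grip [([319.0, 235.0], 0.88)]
coupling_mouth [([314.0, 233.0], 0.87)]
red_arm_pad [([305.0, 222.0], 0.55), ([401.0, 299.0], 0.31)]
yellow_arm_pad []
mat [([231.0, 184.0], 0.83), ([296.0, 180.0], 0.7
[... 757 characters left out ...]
]
{'clock': 1.8, 'joints': array([-0.10262176,  0.43449313,  0.0249723 ,  1.57320343, -0.01162674,
        1.13398788, -0.0751166 ]), 'dq': array([ 4.68381344e-04,  8.29747845e-05,  4.17209363e-04, -7.03833289e-04,
        3.14571540e-04, -1.49936451e-03, -1.38738159e-03]), 'joint_efforts': array([ 1.36608569e-04, -6.67657685e+01,  9.84051526e-01, -3.14806366e+01,
       -6.05710549e-02,  3.28587508e-02, -2.32351670e-05]), 'position': array([6.25014480e-01, 1.21250949e-05, 2.26744455e-01]), 'ee_rot': array([ 1.20929291,  1.20915137, -1.20919726]), 'force': array([-0.68005824, -0.22017625,  0.56386671]), 'ft_torque': array([-0.05433349, -0.00784991, -0.06351653]), 'width': 0.9998739798650572}
```

```bash
python3 - <<'E'
import cv2,numpy as np
a=[cv2.imread(f'pics/a_{n}.png') for n in ['scene','side']]
cv2.imwrite('pics/a_sc.png',cv2.resize(a[0][100:340,130:530],(800,480),interpolation=cv2.INTER_CUBIC))
cv2.imwrite('pics/a_sd.png',cv2.resize(a[1][120:360,180:500],(800,600),interpolation=cv2.INTER_CUBIC))
from scipy.spatial.transform import Rotation as R
print(R.from_rotvec([1.2092,1.2092,-1.2092]).as_matrix().round(2))
E
```

```text
[[-0.  1. -0.]
 [ 0. -0. -1.]
 [-1. -0. -0.]]
```

View pics/a_sc.png

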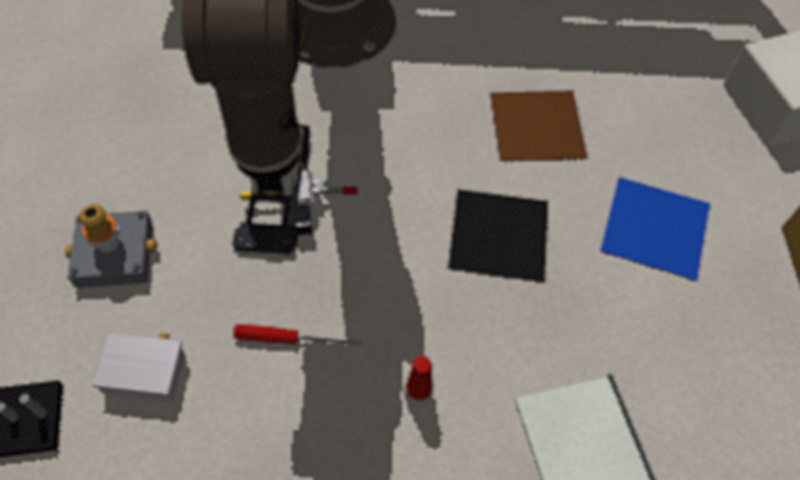

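View pics/a_sd.png

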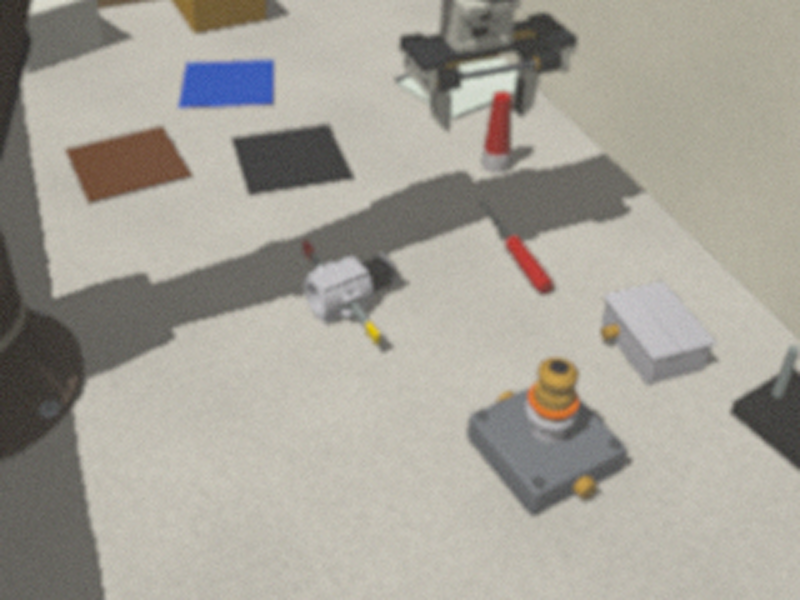

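View pics/a_wrist.png

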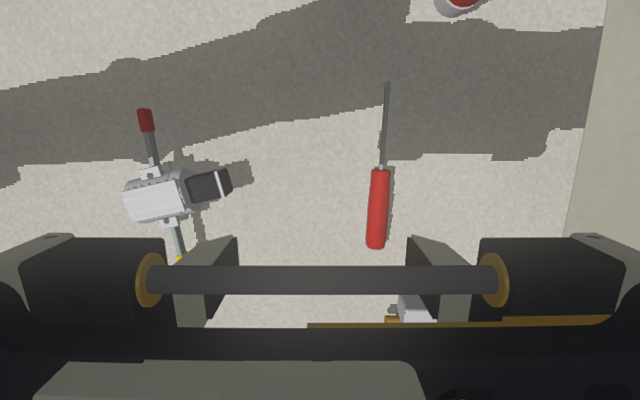

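```bash
python3 - <<'E'
from h import *
P={n:arm.get_image(n) for n in ['scene','side','wrist']}
for n,q in [('scene','mat'),('side','mat'),('scene','torch'),('side','torch'),('scene','junction_box'),('side','junction_box'),('scene','screwdriver'),('wrist','screwdriver'),('side','coupling'),('wrist','coupling'),('wrist','yellow_arm_pad'),('wrist','red_arm_pad'),('wrist','coupling_grip')]:
    for a in arm.trace(P[n],q)[:3]:
        m=a['pixels'].astype(np.uint8); 
        if m.sum()<5: continue
        c=max(cv2.findContours(m,0,2)[0],key=len); b=cv2.boxPoints(cv2.minAreaRect(c))
        z={'mat':.004,'torch':0.06,'junction_box':.05,'screwdriver':.015}.get(q,.0285)
        col=P[n]['frame'][m>0].mean(0).round()
        print(n,q,round(a['score'],2),np.round(a['at']),m.sum(),col,'ctr',onz(P[n],a['at'],z).round(3)[:2],'box',[onz(P[n],x,z).round(3)[:2].tolist() for x in b])
# manifold
for q in ['adaptor_flange','manifold']:
    u=[arm.search_frame(P[n],q)[0]['at'] for n in ('scene','side')]
    print(q,u,tri([P['scene'],P['side']],u).round(4))
E
```

```text
scene mat 0.92 [380. 218.] 2013 [32. 32. 33.] ctr [0.49  0.331] box [[0.562, 0.239], [0.396, 0.251], [0.407, 0.425], [0.571, 0.402]]
scene mat 0.72 [454. 210.] 1991 [147.  69.  33.] ctr [0.439 0.583] box [[0.512, 0.488], [0.351, 0.537], [0.397, 0.706], [0.551, 0.648]]
scene mat 0.63 [286. 199.] 351 [82. 83. 90.] ctr [0.433 0.005] box [[0.498, -0.035], [0.375, -0.016], [0.406, 0.082], [0.526, 0.059]]
side mat 0.8 [231. 182.] 891 [ 64.  84. 117.] ctr [0.246 0.417] box [[0.161, 0.478], [0.337, 0.496], [0.325, 0.334], [0.163, 0.323]]
side mat 0.65 [296. 183.] 987 [75. 77. 77.] ctr [0.481 0.328] box [[0.413, 0.421], [0.599, 0.402], [0.552, 0.237], [0.383, 0.257]]
side mat 0.63 [272. 153.] 664 [181.  99.  71.] ctr [0.454 0.592] box [[0.383, 0.701], [0.548, 0.656], [0.505, 0.497], [0.354, 0.539]]
scene torch 0.86 [342. 292.] 285 [31. 33. 86.] ctr [0.776 0.21 ] box [[0.737, 0.18], [0.735, 0.218], [0.806, 0.22], [0.809, 0.184]]
side torch 0.84 [378. 172.] 324 [ 88.  93. 144.] ctr [0.77  0.212] box [[0.804, 0.326], [0.846, 0.311], [0.738, 0.107], [0.702, 0.12]]
scene junction_box 0.57 [196. 28
[... 1012 characters left out ...]
180. 246.] 334 [115. 127. 125.] ctr [ 0.451 -0.078] box [[0.44, -0.054], [0.454, -0.051], [0.457, -0.093], [0.443, -0.096]]
wrist red_arm_pad 0.7 [150. 136.] 727 [71. 75. 95.] ctr [0.432 0.055] box [[0.419, 0.084], [0.436, 0.088], [0.444, 0.024], [0.426, 0.02]]
wrist coupling_grip 0.62 [168. 192.] 5706 [135. 136. 140.] ctr [ 0.444 -0.01 ] box [[0.339, 0.001], [0.428, 0.09], [0.532, 0.003], [0.447, -0.098]]
wrist coupling_grip 0.54 [382. 197.] 2182 [ 73.  79. 151.] ctr [ 0.697 -0.016] box [[0.676, -0.081], [0.685, 0.113], [0.71, 0.111], [0.704, -0.084]]
adaptor_flange [[185.1, 225.2], [396.7, 292.8]] [ 0.5702 -0.3041  0.026 ]
manifold [[184.2, 225.3], [398.3, 299.3]] [ 0.5673 -0.3141  0.0143]
```

```bash
python3 - <<'E'
import cv2
a=cv2.imread('pics/a_wrist.png');cv2.imwrite('pics/a_wz.png',cv2.resize(a[90:280,100:270],None,fx=3.1,fy=3.1,interpolation=cv2.INTER_CUBIC))
E
```

```text
(no output)
```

View pics/a_wz.png

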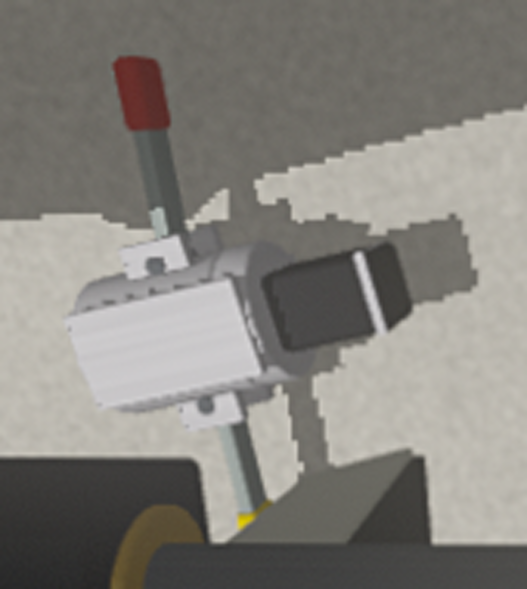

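>>> servo_tool --plan '[[[-1,0,1],[0,0,8.5]],[[-2,0,2],[0,0,17]],[[-4,0,3],[0,0,25.5]],[[-6,0,4],[0,0,34]],[[-8,0,5],[0,0,42.5]],[[-10,0,6],[0,0,51]],[[-11,0,7],[0,0,59.5]],[[-12,0,7],[0,0,68]],[[-12,0,7],[0,0,76.5]],[[-12,0,7],[0,0,85]],[[-12,0,7],[0,0,93]],[[-12,0,7],[0,0,100]]]'

```text
clock: 4.0
position: [0.505, -0.0001, 0.2969]
ee_rot: [-0.141, 1.566, 0.141]
force: [0.3, -0.5, -0.7]
width: 0.999
```

```bash
python3 - <<'E'
from h import *
s=arm.observe(); print({k:np.round(s[k],3) for k in ['clock','joints','position','ee_rot']})
p=arm.get_image('wrist'); save(p,'b_wrist'); print(p['position'],p['rotation'])
p=arm.get_image('scene'); save(p,'b_scene')
cv2.imwrite('pics/b_sc.png',cv2.resize(p['frame'][160:280,130:430],None,fx=2.6,fy=2.6,interpolation=cv2.INTER_CUBIC))
E
```

```text
{'clock': np.float64(4.0), 'joints': array([ 0.131,  0.205, -0.285,  1.733,  0.061,  1.213,  1.581]), 'position': array([ 0.505, -0.   ,  0.297]), 'ee_rot': array([-0.141,  1.566,  0.141])}
[ 0.43696175 -0.01261224  0.45514784] [1.89623334 2.27020861 0.30169648]
```

View pics/b_wrist.png

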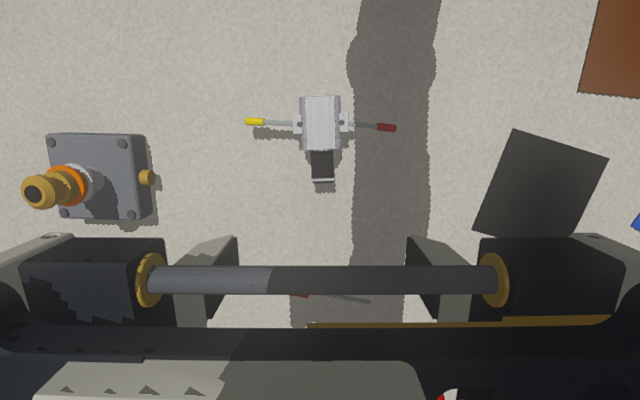

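View pics/b_sc.png

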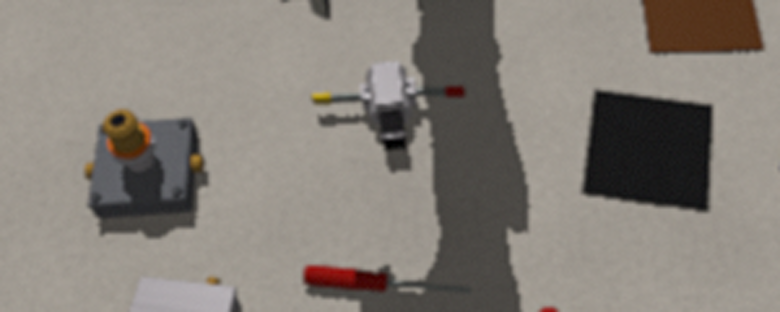

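```bash
python3 - <<'E'
from h import *
p=arm.get_image('wrist'); f=p['frame']
a=cv2.resize(f[80:200,230:410],None,fx=4.4,fy=4.4,interpolation=cv2.INTER_CUBIC); cv2.imwrite('pics/b_wz.png',a)
a=cv2.resize(f[120:230,10:170],None,fx=4.4,fy=4.4,interpolation=cv2.INTER_CUBIC); cv2.imwrite('pics/b_wm.png',a)
p2=arm.get_image('scene')
hsv=lambda q:cv2.cvtColor(q['frame'],cv2.COLOR_BGR2HSV)
def blob(q,lo,hi,box):
    m=cv2.inRange(hsv(q),lo,hi); k=np.zeros_like(m); x0,y0,x1,y1=box; k[y0:y1,x0:x1]=m[y0:y1,x0:x1]; ys,xs=np.nonzero(k); return np.array([xs.mean(),ys.mean()]),len(xs)
y1=blob(p,(20,120,60),(35,255,255),(235,105,275,135)); r1=blob(p,(0,120,40),(8,255,255),(365,115,405,140))
y2=blob(p2,(20,120,60),(35,255,255),(245,190,262,205)); r2=blob(p2,(0,120,40),(8,255,255),(298,188,312,202))
print(y1,r1,y2,r2)
Y=tri([p,p2],[y1[0],y2[0]]); Rr=tri([p,p2],[r1[0],r2[0]]); print('tri',Y.round(4),Rr.round(4), 'onz', onz(p,y1[0],.0285).round(4),onz(p,r1[0],.0285).round(4), onz(p2,y2[0],.0285).round(4),onz(p2,r2[0],.0285).round(4))
# black mat in scene
for q,box in ((p2,(340,180,420,260)),(p,(460,110,620,236))):
    m=(q['frame'].max(2)<(60 if q is p2 else 110)).astype(np.uint8); k=np.zeros_like(m); x0,y0,x1,y1_=box; k[y0:y1_,x0:x1]=m[y0:y1_,x0:x1]
    c=max(cv2.findContours(k,0,2)[0],key=cv2.contourArea); b=cv2.boxPoints(cv2.minAreaRect(c)); ap=cv2.approxPolyDP(c,4,True)[:,0]
    print(cv2.contourArea(c),ap.tolist(),[onz(q,x,.004).round(3)[:2].tolist() for x in ap.astype(float)])
E
```

```text
(array([253.38016529, 121.08264463]), 121) (array([386.09401709, 126.76068376]), 117) (array([253.15, 196.95]), 20) (array([304.34615385, 194.5       ]), 26)
tri [ 0.4525 -0.1012  0.0319] [0.4296 0.0719 0.0321] onz [ 0.4526 -0.1014  0.0285] [0.4291 0.0736 0.0285] [ 0.4503 -0.1025  0.0285] [0.4277 0.0707 0.0285]
1743.5 [[360, 195], [355, 233], [401, 240], [402, 201]] [[0.4, 0.263], [0.551, 0.248], [0.566, 0.398], [0.414, 0.408]]
9770.5 [[513, 128], [472, 229], [493, 235], [601, 235], [572, 232], [608, 157]] [[0.397, 0.258], [0.554, 0.244], [0.558, 0.28], [0.528, 0.454], [0.532, 0.404], [0.41, 0.414]]
```

View pics/b_wz.png

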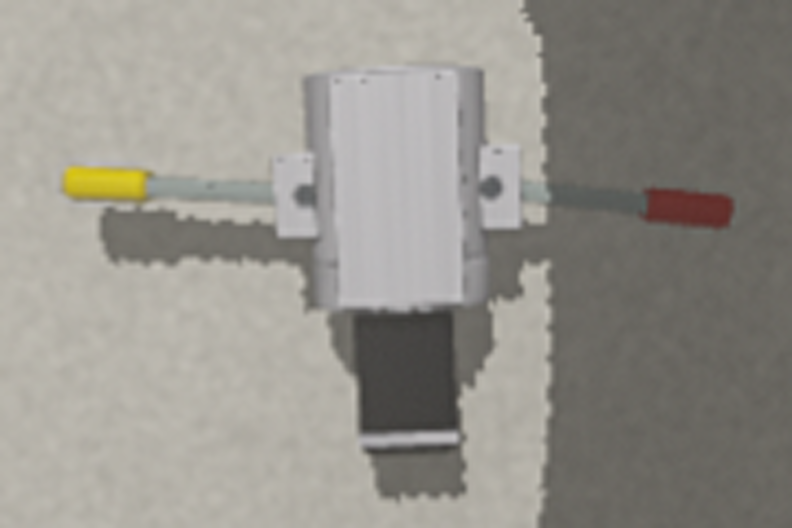

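View pics/b_wm.png

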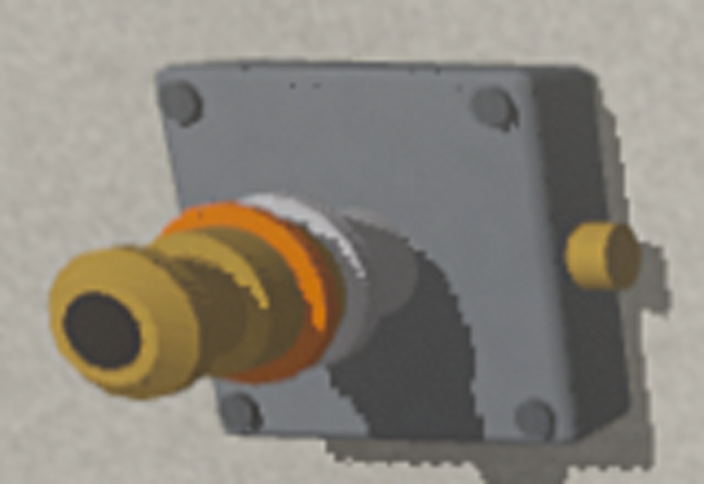

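```bash
python3 - <<'E'
from h import *
p=arm.get_image('wrist');p2=arm.get_image('scene');p3=arm.get_image('side'); save(p3,'b_side')
cv2.imwrite('pics/b_sdm.png',cv2.resize(p3['frame'][250:335,360:440],None,fx=7,fy=7,interpolation=cv2.INTER_CUBIC))
cv2.imwrite('pics/b_scm.png',cv2.resize(p2['frame'][190:250,155:215],None,fx=9,fy=9,interpolation=cv2.INTER_CUBIC))
for u,z in [((312.3,180.7),.0435),((334.3,179.1),.0435),((305.5,97),.057),((334.5,96.4),.057),((33.2,195),.133)]: print(u,onz(p,u,z).round(4))
print(onz(p2,(176.9,205.4),.133), tri([p,p2],[(33.2,195),(176.9,205.4)]))
E
```

```text
(312.3, 180.7) [ 0.5152 -0.0111  0.0435]
(334.3, 179.1) [0.5081 0.0176 0.0435]
(305.5, 97) [ 0.4122 -0.0359  0.057 ]
(334.5, 96.4) [ 0.4056 -0.0014  0.057 ]
(33.2, 195) [ 0.5645 -0.3095  0.133 ]
[ 0.56417756 -0.30445219  0.133     ] [ 0.56401867 -0.30546072  0.13486902]
```

View pics/b_sdm.png

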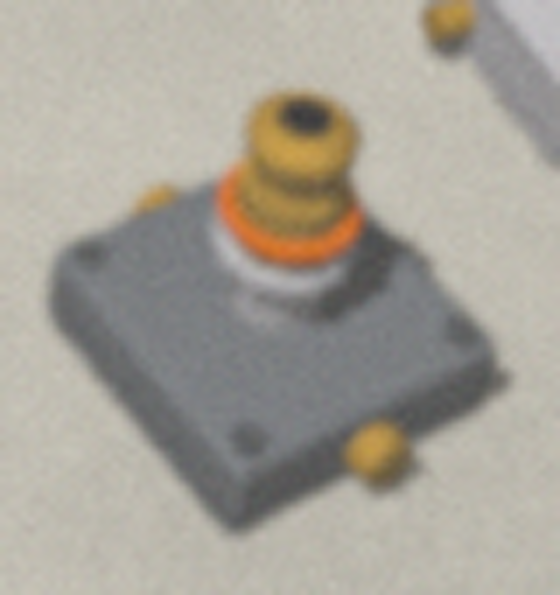

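View pics/b_scm.png

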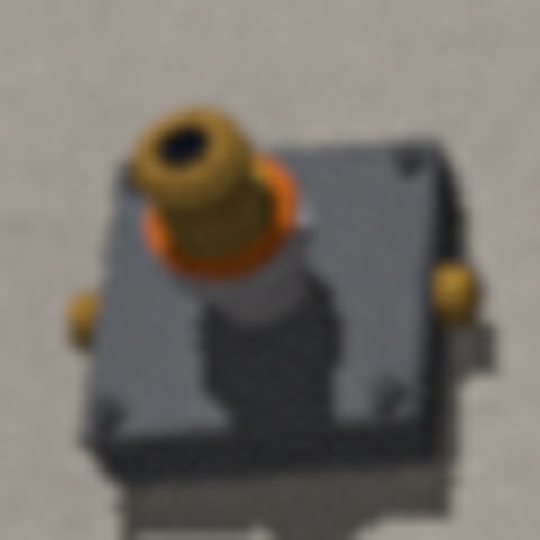

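```bash
cat >> h.py <<'E'
def rel(Rt,pt):
    s=arm.observe(); R0=rotm(s['ee_rot']); rv=R.from_matrix(Rt@R0.T).as_rotvec(degrees=True)
    print('shift cm',((np.array(pt)-s['position'])*100).round(2),'turn deg',rv.round(2),'|',np.linalg.norm(rv).round(1))
    return rv
def toolR(x,y):
    x=np.array(x,float);x/=np.linalg.norm(x);y=np.array(y,float);y-=x*(x@y);y/=np.linalg.norm(y);return np.array([x,y,np.cross(x,y)]).T
E
python3 - <<'E'
from h import *
a=np.radians(12);t=np.radians(45)
zc=np.array([np.cos(a),np.sin(a),0]);yc=np.array([-np.sin(a),np.cos(a),0])
d=-np.sin(t)*zc-np.cos(t)*np.array([0,0,1])
G=np.array([.407,-.022,.0285])+.092*zc
T=G+.015*d
print(T,T-.12*d); rel(toolR(d,yc),T-.12*d)
E
```

```text
[ 0.48661476 -0.00507736  0.0178934 ] [0.56961333 0.01256453 0.10274621]
shift cm [  6.46   1.26 -19.4 ] turn deg [-8.53 44.19  2.03] | 45.0
```

>>> servo_tool --plan '[[[1,0.2,-3],[-1.4,7.3,0.3]],[[2,0.4,-6],[-2.8,14.6,0.6]],[[4,0.8,-9],[-4.2,22,1]],[[6.5,1.26,-12],[-5.6,29.4,1.4]],[[6.5,1.26,-14],[-7.1,36.8,1.7]],[[6.5,1.26,-16],[-8.5,44.2,2]],[[6.5,1.26,-17],[-8.5,44.2,2]],[[6.5,1.26,-17],[-8.5,44.2,2]]]'

```text
clock: 5.15
position: [0.5692, 0.0128, 0.1235]
ee_rot: [-0.246, 2.35, 0.101]
force: [0.0, -0.0, 0.9]
width: 0.998
```

```bash
python3 - <<'E'
from h import *
s=arm.observe(); print({k:np.round(s[k],4).tolist() for k in ['clock','joints','position','ee_rot']}); print(rotm(s['ee_rot']).round(3))
E
```

```text
{'clock': 5.15, 'joints': [-0.0545, 0.9642, -0.1967, 1.1173, 0.1486, 1.8649, 1.5278], 'position': [0.5692, 0.0128, 0.1235], 'ee_rot': [-0.2458, 2.3496, 0.1015]}
[[-0.695 -0.207  0.689]
 [-0.147  0.978  0.146]
 [-0.704  0.    -0.71 ]]
```

```bash
python3 - <<'E'
from h import *
p=arm.get_image('wrist'); save(p,'c_wrist')
a=np.radians(12);zc=np.array([np.cos(a),np.sin(a),0]);yc=np.array([-np.sin(a),np.cos(a),0]);O=np.array([.407,-.022,.0285]);up=np.array([0,0,1.])
f=p['frame'].copy()
for z in (68,112):
  q=[O+z*1e-3*zc+.015*sy*yc+.015*sz*up for sy,sz in((1,1),(1,-1),(-1,-1),(-1,1))]
  cv2.polylines(f,[proj(p,np.array(q)).round().astype(int)],True,(0,255,0))
q=[O+z*1e-3*zc+.018*sy*yc+.0285*up for z,sy in((0,1),(0,-1),(68,-1),(68,1))]
cv2.polylines(f,[proj(p,np.array(q)).round().astype(int)],True,(0,0,255))
cv2.imwrite('pics/c_o.png',f)
E
```

```text
(no output)
```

View pics/c_o.png

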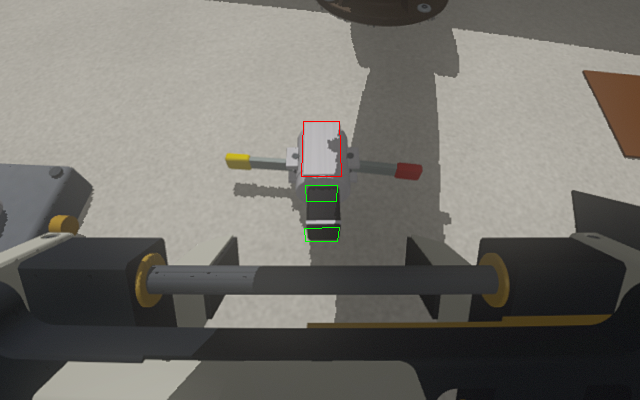

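```bash
python3 - <<'E'
import cv2
a=cv2.imread('pics/c_wrist.png');b=cv2.imread('pics/c_o.png')
import numpy as np
cv2.imwrite('pics/c_z.png',cv2.resize(np.hstack([a[110:250,280:360],b[110:250,280:360]]),None,fx=4.2,fy=4.2,interpolation=cv2.INTER_CUBIC))
E
```

```text
(no output)
```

View pics/c_z.png

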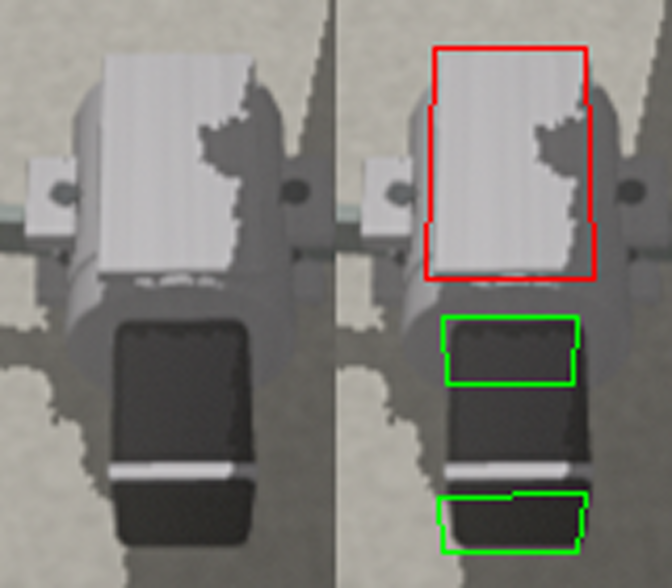

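>>> servo_tool --plan '[[[0,0,-2],[0,0,0]],[[-3,-0.6,-5],[0,0,0]],[[-6,-1.25,-8],[0,0,0]],[[-7.8,-1.6,-9.8],[0,0,0]],[[-8.5,-1.75,-10.5],[0,0,0]],[[-8.5,-1.75,-10.5],[0,0,0]]]'

```text
clock: 5.8
position: [0.486, -0.0053, 0.0243]
ee_rot: [-0.244, 2.34, 0.1]
force: [0.5, 0.5, -0.6]
width: 1.002
```

```bash
python3 - <<'E'
from h import *
p=arm.get_image('wrist'); save(p,'d_wrist')
E
```

```text
(no output)
```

View pics/d_wrist.png

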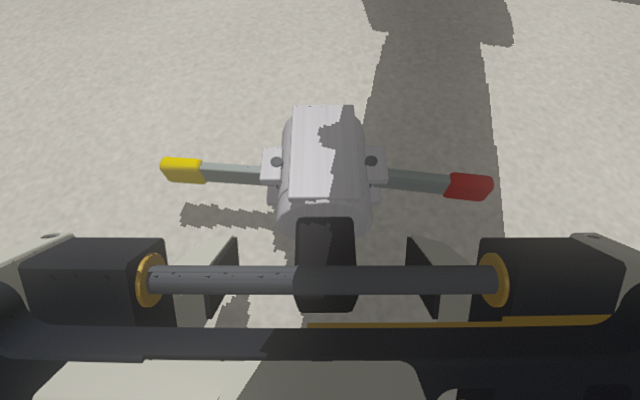

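>>> servo_tool --plan '[[[-0.3,0,-0.5],[0,0,0]],[[-0.3,0,-0.5],[0,0,0]],[[-0.3,0,-0.5],[0,0,0]]]'

```text
clock: 6.15
position: [0.4848, -0.0046, 0.0197]
ee_rot: [-0.244, 2.338, 0.101]
force: [1.3, 0.4, 0.6]
width: 0.997
```

>>> servo_tool --plan '[[[0,0,0],[0,0,0]],[[0,0,0],[0,0,0]],[[0,0,0],[0,0,0]],[[0,0,0],[0,0,0]],[[0,0,0],[0,0,0]],[[0,0,0],[0,0,0]]]' --grip 0.2 --squeeze 30

```text
clock: 6.75
position: [0.4848, -0.0046, 0.0196]
ee_rot: [-0.244, 2.338, 0.101]
force: [0.1, 0.1, -1.0]
width: 0.526
```

>>> servo_tool --plan '[[[0,0,0],[0,0,0]],[[0,0,0],[0,0,0]],[[0,0,0],[0,0,0]],[[0,0,0],[0,0,0]]]'

```text
clock: 7.15
position: [0.4848, -0.0045, 0.0196]
ee_rot: [-0.244, 2.338, 0.101]
force: [0.1, 0.9, -0.1]
width: 0.325
```

>>> servo_tool --plan '[[[0,0,2],[0,0,0]],[[0,0,5],[0,0,0]],[[0,0,8],[0,0,0]],[[0,0,11],[0,0,0]],[[0,0,11],[0,0,0]]]'

```text
clock: 7.65
position: [0.4867, -0.0041, 0.1341]
ee_rot: [-0.244, 2.331, 0.101]
force: [-0.1, -0.2, -3.1]
width: 0.326
```

```bash
python3 - <<'E'
from h import *
s=arm.observe(); print(s['joints'].round(3),s['position'],s['width'],s['force'])
p=arm.get_image('wrist'); save(p,'e_wrist')
E
```

```text
[-0.013  0.813 -0.221  1.413  0.146  1.707  1.507] [ 0.48672304 -0.00413125  0.13410599] 0.3260623444679742 [-0.13380633 -0.21260639 -3.06392224]
```

View pics/e_wrist.png

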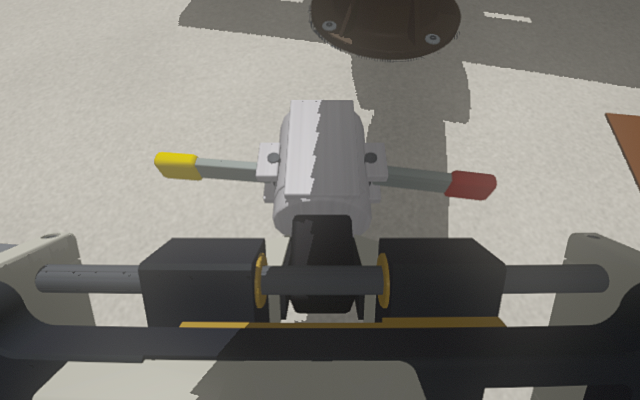

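```bash
cat > fk.py <<'E'
from h import *
from scipy.optimize import least_squares
D=[([-0.10262,0.43449,0.02497,1.57320,-0.01163,1.13399,-0.07512],[.62501,0,.22674],[1.20929,1.20915,-1.2092]),
([0.131,0.205,-0.285,1.733,0.061,1.213,1.581],[.505,-.0001,.2969],[-.141,1.566,.141]),
([-0.0545,0.9642,-0.1967,1.1173,0.1486,1.8649,1.5278],[.5692,.0128,.1235],[-.2458,2.3496,.1015]),
([-0.013,.813,-.221,1.413,.146,1.707,1.507],[.4867,-.0041,.1341],[-.244,2.331,.101])]
def fk(q,L,s=(1,1,1,1)):
    h,L1,L2,L3,a1,a2,w=L
    rz=lambda t:R.from_euler('z',t).as_matrix(); ry=lambda t:R.from_euler('y',t).as_matrix()
    p=np.array([0,0,h]);M=rz(s[0]*q[0])@ry(q[1]);p=p+M@[a1,0,L1];M=M@rz(s[1]*q[2])@ry(q[3]);p=p+M@[a2,0,L2];M=M@rz(s[2]*q[4])@ry(q[5]);p=p+M@[w,0,L3];M=M@rz(s[3]*q[6]);return p,M
def fit():
    best=None
    for k in range(16):
        s=[1 if k>>i&1 else -1 for i in range(4)]
        f=lambda L:np.concatenate([fk(q,L,s)[0]-p for q,p,r in D])
        r=least_squares(f,[.3,.4,.4,.2,0,0,0])
        T=[fk(q,r.x,s)[1].T@rotm(rr) for q,p,rr in D]
        e=max(np.linalg.norm(R.from_matrix(T[0].T@t).as_rotvec()) for t in T)
        if best is None or e<best[0]: best=(e,r.cost,s,r.x,T[0])
    return best
if __name__=='__main__':
    b=fit(); print(b[0],b[1],b[2],b[3].round(4)); print(b[4].round(3))
E
python3 fk.py
```

```text
0.0010201835876712875 0.0022490941175632574 [-1, -1, -1, -1] [ 0.1481  0.6201  0.3199  0.4356  0.0883 -0.1243  0.0541]
[[ 0. -1. -0.]
 [-0.  0. -1.]
 [ 1.  0. -0.]]
```

```bash
cat > fk.py <<'E'
from h import *
from scipy.optimize import least_squares
D=[([-0.10262,0.43449,0.02497,1.57320,-0.01163,1.13399,-0.07512],[.62501,0,.22674],[1.20929,1.20915,-1.2092]),
([0.131,0.205,-0.285,1.733,0.061,1.213,1.581],[.505,-.0001,.2969],[-.141,1.566,.141]),
([-0.0545,0.9642,-0.1967,1.1173,0.1486,1.8649,1.5278],[.5692,.0128,.1235],[-.2458,2.3496,.1015]),
([-0.013,.813,-.221,1.413,.146,1.707,1.507],[.4867,-.0041,.1341],[-.244,2.331,.101])]
rz=lambda t:R.from_euler('z',t).as_matrix(); ry=lambda t:R.from_euler('y',t).as_matrix()
def fk(q,L,s):
    h,L1,L2,L3,a1,a2,w,y1,y2,y3=L
    p=np.array([0,0,h]);M=rz(s[0]*q[0])@ry(q[1]);p=p+M@[a1,y1,L1];M=M@rz(s[1]*q[2])@ry(q[3]);p=p+M@[a2,y2,L2];M=M@rz(s[2]*q[4])@ry(q[5]);p=p+M@[w,y3,L3];M=M@rz(s[3]*q[6]);return p,M
def fit(D=D,v=0):
    best=None
    for k in range(16):
        s=[1 if k>>i&1 else -1 for i in range(4)]
        f=lambda L:np.concatenate([np.concatenate([fk(q,L,s)[0]-p for q,p,r in D]),1e-3*(L-[.35,.4,.4,.2,0,0,0,0,0,0])])
        r=least_squares(f,[.35,.4,.4,.2,0,0,0,0,0,0])
        T=[fk(q,r.x,s)[1].T@rotm(rr) for q,p,rr in D]
        e=max(np.linalg.norm(R.from_matrix(T[0].T@t).as_rotvec()) for t in T)
        if v: print(s,round(e,4),r.cost,r.x.round(3))
        if best is None or e<best[0]: best=(e,r.cost,s,r.x,T[0])
    return best
if __name__=='__main__':
    b=fit(v=1); print(b[4].round(3)); print([np.round(fk(q,b[3],b[2])[0]-p,4) for q,p,r in D])
E
python3 fk.py
```

```text
[-1, -1, -1, -1] 0.001 7.314236377380334e-08 [ 0.273  0.556  0.427  0.369  0.001  0.001 -0.    -0.037 -0.012 -0.004]
[1, -1, -1, -1] 0.4676 0.00015472725638004272 [ 0.555  0.279  0.996 -0.118  0.883 -0.067  1.249 -0.195 -3.343  3.588]
[-1, 1, -1, -1] 0.6128 0.0015178983759427114 [ 0.913  0.097  1.242 -0.357  1.063  0.22   1.445  0.358 -4.481  4.058]
[1, 1, -1, -1] 0.3029 0.0017969399826729103 [ 0.294  0.262  0.593  0.089  0.276 -0.157  0.351  0.21  -1.297  1.144]
[-1, -1, 1, -1] 0.2945 0.0013260345530942707 [ 0.315  0.299  0.593  0.107  0.271 -0.115  0.344 -0.192  1.224 -1.089]
[1, -1, 1, -1] 0.4316 0.002448022005091173 [ 0.921  0.137  1.229 -0.329  1.054  0.248  1.429 -0.334  4.379 -3.979]
[-1, 1, 1, -1] 0.6563 0.0004671476777110661 [ 0.505  0.296  0.952 -0.084  0.846 -0.107  1.198  0.178  3.221 -3.447]
[1, 1, 1, -1] 0.4001 0.0002594053742533687 [ 0.22   0.563  0.378  0.399 -0.034 -0.046 -0.055  0.027 -0.124  0.153]
[-1, -1, -1, 1] 3.1187 7.314236377380334e-08 [ 0.273  0.556  0.427  0.369  0.001  0.001 -0.    -0.037 -0.012 -0.004]
[1, -1, -1, 1] 3.0774 0.00015472725638004272 [ 0.555
[... 221 characters left out ...]
03 [ 0.294  0.262  0.593  0.089  0.276 -0.157  0.351  0.21  -1.297  1.144]
[-1, -1, 1, 1] 3.1376 0.0013260345530942707 [ 0.315  0.299  0.593  0.107  0.271 -0.115  0.344 -0.192  1.224 -1.089]
[1, -1, 1, 1] 3.0061 0.002448022005091173 [ 0.921  0.137  1.229 -0.329  1.054  0.248  1.429 -0.334  4.379 -3.979]
[-1, 1, 1, 1] 2.7206 0.0004671476777110661 [ 0.505  0.296  0.952 -0.084  0.846 -0.107  1.198  0.178  3.221 -3.447]
[1, 1, 1, 1] 2.8485 0.0002594053742533687 [ 0.22   0.563  0.378  0.399 -0.034 -0.046 -0.055  0.027 -0.124  0.153]
[[ 0. -1. -0.]
 [-0.  0. -1.]
 [ 1.  0. -0.]]
[array([-0., -0., -0.]), array([-0.,  0.,  0.]), array([-0.    ,  0.0002,  0.    ]), array([ 0.    , -0.0002, -0.0001])]
```

```bash
cat >> fk.py <<'E'
lo=np.array([-2.62,-.44,-1.27,.08,-1.32,.12,-2.74]);hi=np.array([2.62,2.09,1.32,2.57,4.46,2,2.74])
def ik(pt,Rt,q0,b,m=.05,w=.02):
    _,_,s,L,T=b
    f=lambda q:np.concatenate([(fk(q,L,s)[0]-pt)*10,R.from_matrix((fk(q,L,s)[1]@T).T@Rt).as_rotvec()*3,w*(q-q0)])
    r=least_squares(f,np.clip(q0,lo+m+.01,hi-m-.01),bounds=(lo+m,hi-m))
    p,M=fk(r.x,L,s); return r.x,np.linalg.norm(p-pt),np.degrees(np.linalg.norm(R.from_matrix((M@T).T@Rt).as_rotvec()))
# coupling in tool at first grasp
a=np.radians(12)
Rc0=np.array([[0,0,-1],[-np.sin(a),np.cos(a),0],[np.cos(a),np.sin(a),0]]).T
O0=np.array([.405,-.022,.0285]); Rg=rotm([-.244,2.338,.101]); Tg=np.array([.4848,-.0046,.0196])
RcT=Rg.T@Rc0; OcT=Rg.T@(O0-Tg)
def toolfor(O,phi,tilt=0):
    c,s=np.cos(phi),np.sin(phi); Rc=np.array([[c,s,0],[-s,c,0],[0,0,1]]).T
    if tilt: Rc=R.from_rotvec(tilt*Rc[:,1]).as_matrix()@Rc
    Rt=Rc@RcT.T; return Rt,np.array(O)-Rt@OcT
E
python3 - <<'E'
from fk import *
b=fit(); q0=np.array([-0.013,.813,-.221,1.413,.146,1.707,1.507])
for ph in range(0,360,15):
    Rt,pt=toolfor([.483,.331,.004],np.radians(ph)); best=None
    for q7 in(-1.8,0,1.5):
      for q1 in(-.6,0):
       for q3 in(-.4,.4):
        s=q0.copy();s[6]=q7;s[0]=q1;s[2]=q3
        r=ik(pt,Rt,s,b,w=.002)
        if best is None or r[1]*100+r[2]<best[1]*100+best[2]: best=r
    print(ph,best[0].round(2),best[1].round(4),best[2].round(1))
E
```

```text
0 [-0.43  0.7  -0.87  2.28  1.74  1.2  -1.  ] 0.0 0.0
15 [-0.38  0.62 -0.77  2.4   2.03  0.98 -0.98] 0.0 0.0
30 [ 0.08  0.86 -1.22  2.43  2.19  1.09 -0.57] 0.0 0.0
45 [ 0.27  0.87 -1.22  2.41  2.36  0.79 -0.33] 0.0 0.0
60 [ 0.43  0.9  -1.22  2.34  2.38  0.47  0.01] 0.0 0.0
75 [ 0.52  0.95 -1.22  2.22  1.77  0.2   0.89] 0.0 0.0
90 [ 0.53  1.   -1.22  2.06  0.53  0.32  2.36] 0.0 0.0
105 [-0.51  0.68  0.38  1.98 -1.25  1.13 -2.14] 0.0 0.0
120 [-0.47  0.74  0.31  1.81 -1.03  1.24 -2.15] 0.0 0.0
135 [-0.46  0.8   0.25  1.64 -0.86  1.36 -2.12] 0.0 0.0
150 [-0.37  0.85  0.02  1.47 -0.6   1.43 -2.17] 0.0 0.0
165 [-0.42  0.91  0.    1.33 -0.47  1.57 -2.08] 0.0 0.0
180 [-0.48  0.96 -0.01  1.22 -0.34  1.69 -1.97] 0.0 0.0
195 [-0.55  1.   -0.02  1.14 -0.21  1.77 -1.84] 0.0 0.0
210 [-0.69  1.01  0.11  1.11 -0.15  1.82 -1.62] 0.0 0.0
225 [-0.76  1.01  0.09  1.12 -0.    1.81 -1.47] 0.0 0.0
240 [-0.83  0.98  0.06  1.17  0.14  1.75 -1.33] 0.0 0.0
255 [-0.89  0.94  0.03  1.27  0.29  1.67 -1.21] 0.0 0.0
270 [-0.73  0.93 -0.4   1.37  0.64  1.69 -1.3 ] 0.0 0.0
285 [-0.76  0.88 -0.44  1.51  0.78  1.59 -1.22] 0.0 0.0
300 [-0.68  0.86 -0.64  1.66  1.    1.57 -1.21] 0.0 0.0
315 [-0.66  0.81 -0.7   1.83  1.15  1.48 -1.16] 0.0 0.0
330 [-0.62  0.77 -0.76  1.99  1.32  1.39 -1.11] 0.0 0.0
345 [-0.54  0.73 -0.82  2.15  1.52  1.29 -1.06] 0.0 0.0
```

>>> servo_tool --plan '[[[0,1,2],[1.6,-7.5,0]],[[0,2,4],[3.1,-15,0]],[[0,3,6],[4.7,-22,0]],[[0,4,8],[6.2,-29.4,0]],[[0,5,10],[7.8,-36.7,0]],[[0,6,11],[9.3,-44,0]],[[0,6,11],[9.3,-44,0]]]'

```text
clock: 8.4
position: [0.4833, 0.0565, 0.2437]
ee_rot: [-0.163, 1.547, 0.163]
force: [-0.4, 0.7, -2.8]
width: 0.328
```

>>> servo_tool --plan '[[[0,2,0],[0,0,-8]],[[0,4,0],[0,0,-16]],[[0,6,0],[0,0,-24]],[[0,8,0],[0,0,-32]],[[0,10,0],[0,0,-40]],[[0,12,0],[0,0,-48]],[[0,14,0],[0,0,-56]],[[0,16,0],[0,0,-64]],[[0,18,0],[0,0,-72]],[[0,20,0],[0,0,-80]],[[0,21,0],[0,0,-88]],[[0,22,0],[0,0,-96]]]'

```text
clock: 9.6
position: [0.4827, 0.2764, 0.2418]
ee_rot: [1.119, 1.243, -1.15]
force: [-0.1, 0.5, -3.2]
width: 0.328
```

```bash
python3 - <<'E'
from fk import *
s=arm.observe(); print(s['clock'],s['joints'].round(3),s['position'],s['width'],s['force'])
Rt,pt=toolfor([.483,.331,.004],np.radians(225)); rel(Rt,pt+[0,0,.06]); print(pt)
Rc=rotm(s['ee_rot'])@RcT; print(Rc.round(3))
p=arm.get_image('side'); save(p,'f_side'); cv2.imwrite('pics/f_s.png',cv2.resize(p['frame'][90:290,200:480],None,fx=2.8,fy=2.8,interpolation=cv2.INTER_CUBIC))
E
```

```text
9.6 [-0.507  0.328 -0.157  1.699  0.071  1.135 -0.588] [0.48265839 0.27639652 0.24181395] 0.3284655589864426 [-0.08592985  0.47553361 -3.21712309]
shift cm [-0.56  4.8  -9.61] turn deg [-43.17  14.98 -47.98] | 66.3
[0.47700969 0.32440381 0.08567384]
[[ 0.067  0.995  0.075]
 [-0.713  0.1   -0.694]
 [-0.698 -0.007  0.716]]
```

View pics/f_s.png

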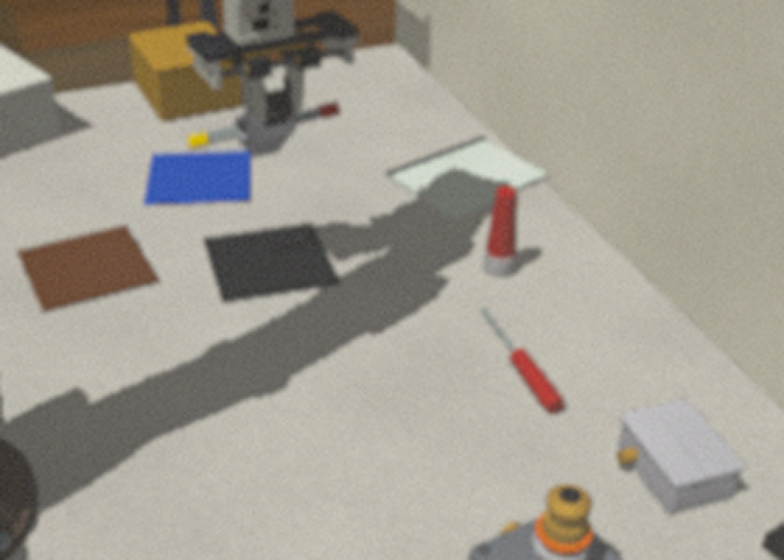

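>>> servo_tool --plan '[[[0,0.5,0],[-4.8,1.7,-5.3]],[[0,1,0],[-9.6,3.3,-10.7]],[[0,1.5,0],[-14.4,5,-16]],[[-0.2,2,-1],[-19.2,6.7,-21.3]],[[-0.3,2.5,-2],[-24,8.3,-26.7]],[[-0.4,3,-3.5],[-28.8,10,-32]],[[-0.5,3.5,-5],[-33.6,11.7,-37.3]],[[-0.56,4.5,-6.5],[-38.4,13.3,-42.6]],[[-0.56,4.8,-8],[-43.2,15,-48]],[[-0.56,4.8,-9],[-43.2,15,-48]],[[-0.56,4.8,-9.6],[-43.2,15,-48]],[[-0.56,4.8,-9.6],[-43.2,15,-48]]]'

```text
clock: 10.85
position: [0.4769, 0.3259, 0.1458]
ee_rot: [0.911, 0.368, -2.211]
force: [-0.3, 0.2, -2.3]
width: 0.328
```

```bash
python3 - <<'E'
from fk import *
s=arm.observe(); print(s['clock'],s['joints'].round(3),s['position'],s['width'],s['force'])
Rt,pt=toolfor([.483,.331,.004],np.radians(225)); rel(Rt,pt); print(pt)
Rc=rotm(s['ee_rot'])@RcT; print(Rc.round(3), 'O',s['position']+rotm(s['ee_rot'])@OcT)
for n,b in (('side',(130,60,190,250)),('scene',(170,260,330,440))):
    p=arm.get_image(n); save(p,'g_'+n); y0,x0=(120,240) if n=='side' else (150,300)
    cv2.imwrite(f'pics/g_{n}z.png',cv2.resize(p['frame'][y0:y0+120,x0:x0+140],None,fx=4.5,fy=4.5,interpolation=cv2.INTER_CUBIC))
E
```

```text
10.85 [-0.768  0.95   0.101  1.09  -0.002  1.893 -1.466] [0.47689446 0.32591981 0.14583619] 0.32796739821294246 [-0.33628662  0.16004235 -2.33801957]
shift cm [ 0.01 -0.15 -6.02] turn deg [0.09 0.24 0.19] | 0.3
[0.47700969 0.32440381 0.08567384]
[[-0.709  0.705 -0.004]
 [-0.705 -0.709  0.002]
 [-0.002  0.004  1.   ]] O [0.48324293 0.33236888 0.06417765]
```

View pics/g_sidez.png

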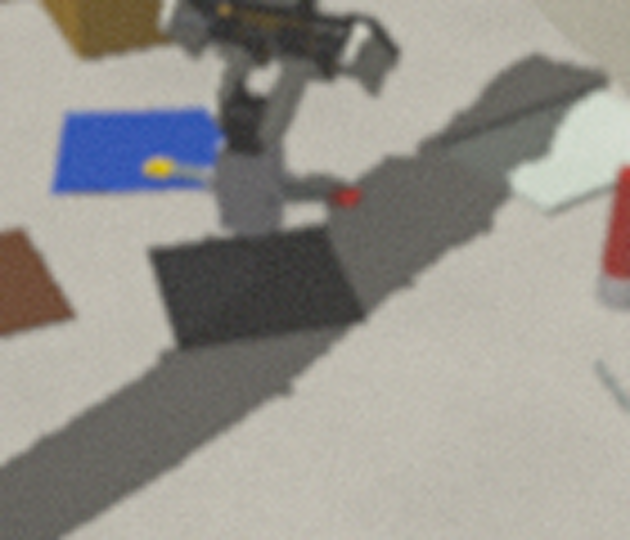

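View pics/g_scenez.png

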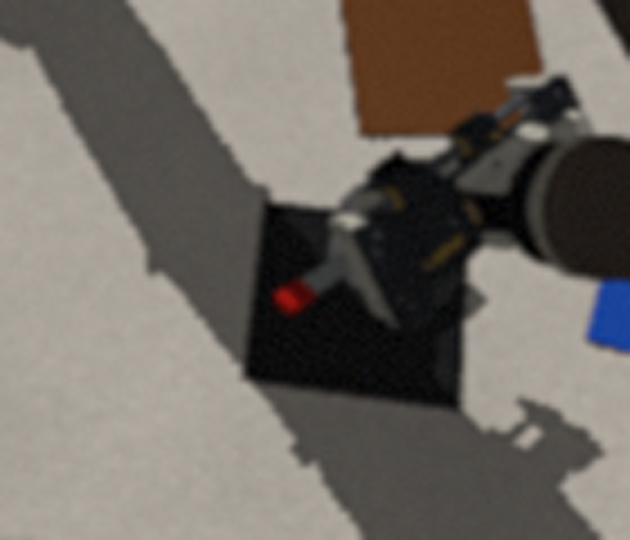

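>>> servo_tool --plan '[[[0,-0.1,-2],[0,0,0]],[[0,-0.1,-4],[0,0,0]],[[0,-0.1,-5.2],[0,0,0]],[[0,-0.1,-5.6],[0,0,0]],[[0,-0.1,-5.6],[0,0,0]]]'

```text
clock: 11.45
position: [0.4769, 0.3252, 0.0913]
ee_rot: [0.913, 0.368, -2.211]
force: [0.7, -0.4, -3.0]
width: 0.327
```

>>> servo_tool --plan '[[[0,0,-0.2],[0,0,0]],[[0,0,-0.4],[0,0,0]],[[0,0,-0.4],[0,0,0]]]'

```text
clock: 11.75
position: [0.4769, 0.3253, 0.0874]
ee_rot: [0.913, 0.368, -2.211]
force: [0.6, 0.3, -3.2]
width: 0.324
```

Not touching yet (force still −3 N = weight). Creep further.

>>> servo_tool --plan '[[[0,0,-0.15],[0,0,0]],[[0,0,-0.3],[0,0,0]],[[0,0,-0.3],[0,0,0]]]'

```text
clock: 12.05
position: [0.4771, 0.3254, 0.085]
ee_rot: [0.914, 0.368, -2.211]
force: [0.2, -0.2, 1.8]
width: 0.325
```

>>> servo_tool --plan '[[[0,0,0],[0,0,0]],[[0,0,0],[0,0,0]],[[0,0,0],[0,0,0]],[[0,0,0],[0,0,0]],[[0,0,0],[0,0,0]],[[0,0,0],[0,0,0]]]' --grip 0.85

```text
clock: 12.65
position: [0.4771, 0.3254, 0.085]
ee_rot: [0.914, 0.368, -2.211]
force: [0.3, -0.1, 0.4]
width: 0.797
```

```bash
python3 - <<'E'
from fk import *
s=arm.observe(); print(s['clock'],s['joints'].round(3),s['position'],s['width'],s['force'])
d=rotm(s['ee_rot'])[:,0]; print(d.round(3))
p=arm.get_image('wrist'); save(p,'h_w')
p=arm.get_image('side'); cv2.imwrite('pics/h_s.png',cv2.resize(p['frame'][120:240,240:380],None,fx=4.5,fy=4.5,interpolation=cv2.INTER_CUBIC))
E
```

```text
12.65 [-0.765  1.008  0.096  1.121 -0.005  1.801 -1.472] [0.47710467 0.32536347 0.08497964] 0.7966759663910266 [ 0.28556512 -0.09293396  0.41321492]
[-0.501 -0.503 -0.704]
```

View pics/h_w.png

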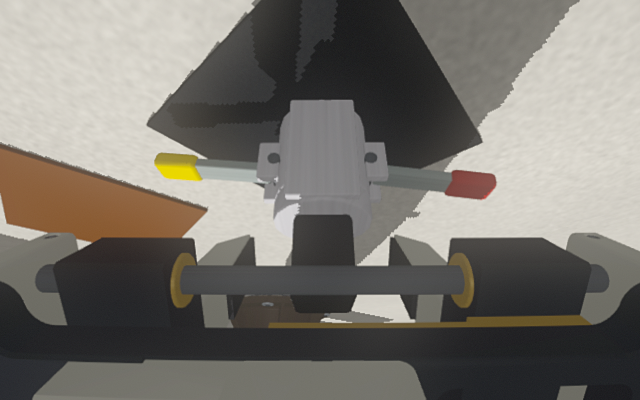

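View pics/h_s.png

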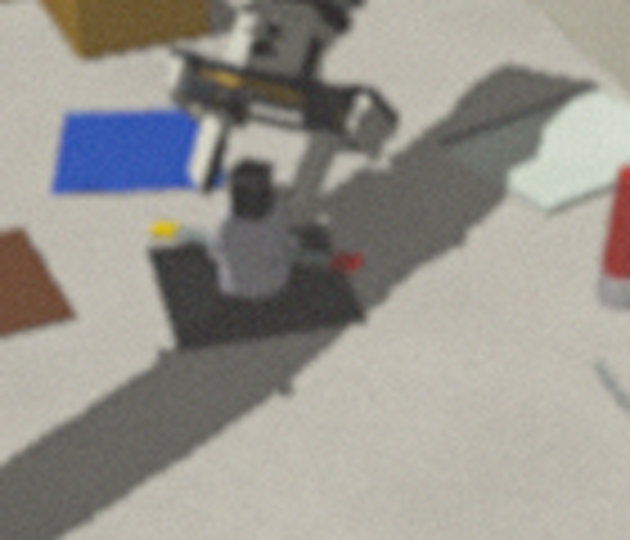

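>>> servo_tool --plan '[[[2,2,2.8],[0,0,0]],[[4,4,5.7],[0,0,0]],[[6,6,8.5],[0,0,0]],[[6,6,10.5],[5,-5,0]],[[6,6,12.5],[10.5,-10.5,0]],[[5.5,5.5,13.5],[16,-16,0]],[[5,5,14],[21,-21,0]],[[4,4,14],[26.5,-26.5,0]],[[2.5,2.5,14],[31.7,-31.7,0]],[[0.6,0.6,14],[31.7,-31.7,0]],[[0.6,0.6,14],[31.7,-31.7,0]]]'

```text
clock: 13.85
position: [0.4806, 0.3282, 0.2261]
ee_rot: [1.758, 0.718, -1.772]
force: [0.6, 0.6, -0.0]
width: 0.848
```

```bash
python3 - <<'E'
from fk import *
s=arm.observe(); print(s['clock'],s['joints'].round(3),s['position'],s['width'],rotm(s['ee_rot']).round(3))
p=arm.get_image('wrist'); save(p,'i_w')
up=np.array([0,0,1.]);f=p['frame'].copy();ph=np.radians(225)
xc=np.array([np.cos(ph),np.sin(ph),0]);yc=np.array([-np.sin(ph),np.cos(ph),0]);O=np.array([.483,.331,.004])
for z in (.068,.112):
    cv2.polylines(f,[proj(p,np.array([O+up*z+.015*a*xc+.015*b*yc for a,b in((1,1),(1,-1),(-1,-1),(-1,1))])).round().astype(int)],True,(0,255,0))
for sgn,c in((1,(0,0,255)),(-1,(0,255,255))):
    u=proj(p,O+up*.04+sgn*.087*yc)[0]; cv2.circle(f,tuple(u.round().astype(int)),4,c)
cv2.imwrite('pics/i_o.png',f)
p=arm.get_image('side'); cv2.imwrite('pics/i_s.png',cv2.resize(p['frame'][120:240,240:380],None,fx=4.5,fy=4.5,interpolation=cv2.INTER_CUBIC))
E
```

```text
13.85 [-0.838  0.369  0.201  1.688 -0.079  1.1   -1.409] [0.48058765 0.32815186 0.22612602] 0.848354587564969 [[-0.005  0.7   -0.714]
 [-0.006 -0.714 -0.7  ]
 [-1.     0.     0.008]]
```

View pics/i_o.png

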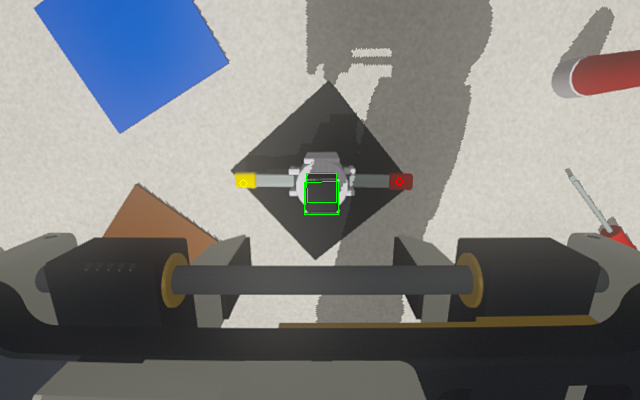

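View pics/i_s.png

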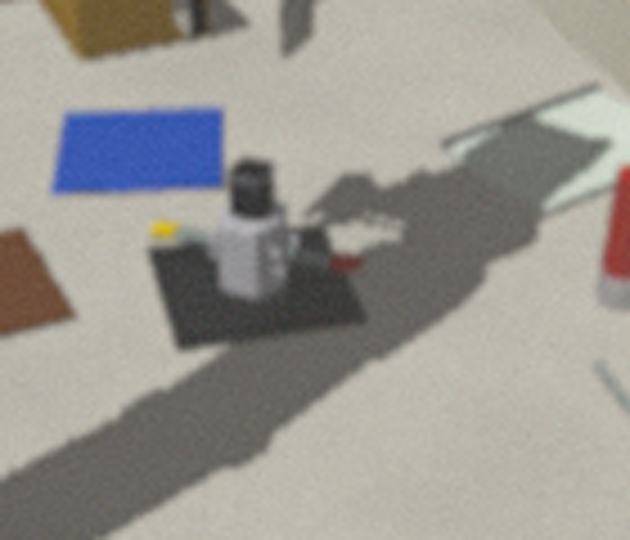

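```bash
python3 - <<'E'
import cv2,numpy as np
a=cv2.imread('pics/i_w.png');b=cv2.imread('pics/i_o.png')
cv2.imwrite('pics/i_z.png',cv2.resize(np.hstack([a[145:225,280:360],b[145:225,280:360]]),None,fx=5,fy=5,interpolation=cv2.INTER_CUBIC))
E
```

```text
(no output)
```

View pics/i_z.png

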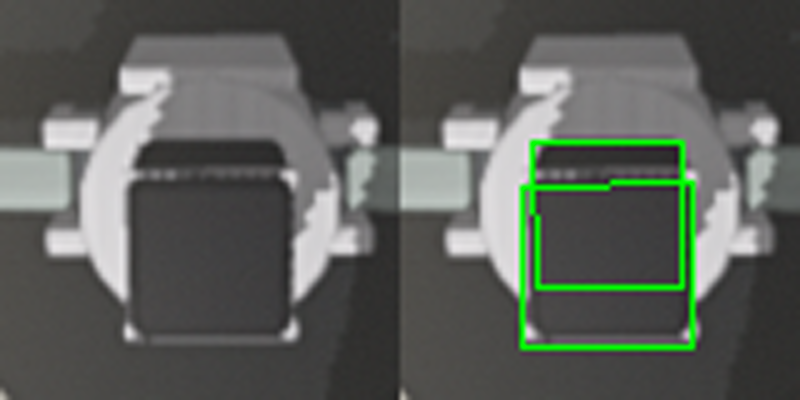

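>>> servo_tool --plan '[[[0.37,0.31,-3],[0.3,-0.3,0]],[[0.37,0.31,-7],[0.3,-0.3,0]],[[0.37,0.31,-11],[0.3,-0.3,0]],[[0.37,0.31,-13.5],[0.3,-0.3,0]],[[0.37,0.31,-14.6],[0.3,-0.3,0]],[[0.37,0.31,-14.6],[0.3,-0.3,0]],[[0.37,0.31,-14.6],[0.3,-0.3,0]]]'

```text
clock: 14.65
position: [0.4878, 0.3355, 0.0806]
ee_rot: [1.768, 0.723, -1.762]
force: [-0.8, -0.7, -0.8]
width: 0.854
```

>>> servo_tool --plan '[[[0,0,0],[0,0,0]],[[0,0,0],[0,0,0]],[[0,0,0],[0,0,0]],[[0,0,0],[0,0,0]],[[0,0,0],[0,0,0]],[[0,0,0],[0,0,0]],[[0,0,0],[0,0,0]],[[0,0,0],[0,0,0]],[[0,0,0],[0,0,0]]]' --grip 0.2 --squeeze 45

```text
clock: 15.55
position: [0.4879, 0.3355, 0.0807]
ee_rot: [1.768, 0.723, -1.762]
force: [0.2, -0.9, 1.4]
width: 0.321
```

>>> servo_tool --plan '[[[0,0,0],[0,0,0]],[[0,0,0],[0,0,0]],[[-0.2,-0.2,0],[0,0,0]],[[-0.37,-0.4,0],[0,0,0]],[[-0.37,-0.4,0],[0,0,0]],[[-0.37,-0.4,0],[0,0,0]]]' --grip 0.6

```text
clock: 16.15
position: [0.4841, 0.3313, 0.0807]
ee_rot: [1.768, 0.723, -1.762]
force: [0.8, -0.4, 0.3]
width: 0.6
```

```bash
python3 - <<'E'
from fk import *
s=arm.observe(); print(s['clock'],s['joints'].round(3),s['position'],s['width'],rotm(s['ee_rot']).round(3))
p=arm.get_image('wrist'); save(p,'j_w'); s=arm.observe(); print(s['position'],p['position'])
E
```

```text
16.15 [-0.81   0.53   0.167  1.84  -0.119  0.779 -1.374] [0.4841445  0.33134528 0.08071752] 0.6004870834123884 [[ 0.003  0.702 -0.713]
 [ 0.001 -0.713 -0.702]
 [-1.     0.001 -0.003]]
[0.48420804 0.33140573 0.08074264] [0.53408707 0.38007164 0.2392092 ]
```

View pics/j_w.png

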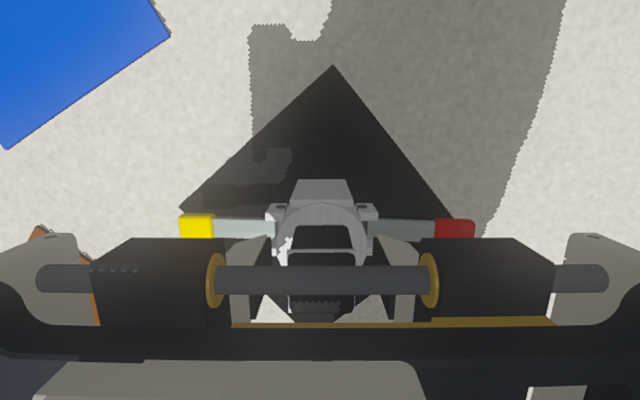

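>>> servo_tool --plan '[[[0,0,0],[0,0,0]],[[0,0,0],[0,0,0]],[[0,0,0],[0,0,0]],[[0,0,0],[0,0,0]],[[0,0,0],[0,0,0]],[[0,0,0],[0,0,0]]]' --grip 0.2 --squeeze 45

```text
clock: 16.8
position: [0.4842, 0.3315, 0.0807]
ee_rot: [1.768, 0.723, -1.762]
force: [-0.1, 1.1, -0.1]
width: 0.323
```

>>> servo_tool --plan '[[[0,0,2],[0,0,0]],[[0,0,5],[0,0,0]],[[0,0,9],[0,0,0]],[[0,0,13],[0,0,0]],[[0,-3,17],[0,0,-4]],[[0,-7,19],[0,0,-8]],[[0,-11,20],[0,0,-14]],[[0,-15,20],[0,0,-20]],[[0,-19,20],[0,0,-26]],[[0,-23,20],[0,0,-32]],[[0,-27,20],[0,0,-38]],[[0,-31,20],[0,0,-44]]]'

```text
clock: 18.0
position: [0.4834, 0.0198, 0.2805]
ee_rot: [2.221, 0.005, -2.216]
force: [0.3, -0.2, -3.0]
width: 0.323
```

>>> servo_tool --plan '[[[0,-4,0],[0,0,-5]],[[0,-8,0],[0,0,-10]],[[0,-12,0],[0,0,-16]],[[0.5,-16,0],[0,0,-22]],[[0.5,-20,0],[0,0,-27]],[[1,-24,0],[0,0,-29]],[[1,-27,0],[0,0,-29]],[[1,-28,0],[0,0,-29]],[[1,-28,0],[0,0,-29]],[[1,-28,0],[0,0,-29]]]'

```text
clock: 19.0
position: [0.4934, -0.2588, 0.28]
ee_rot: [-1.943, 0.496, 1.941]
force: [0.8, -0.1, -3.5]
width: 0.324
```

```bash
python3 - <<'E'
from fk import *
p=arm.get_image('wrist'); save(p,'k_w')
s=arm.observe(); print(s['clock'],s['joints'].round(3),s['position'],s['width'],s['force'],rotm(s['ee_rot']).round(3))
f=p['frame'].copy(); u=proj(p,[[.564,-.3055,.133]])[0]; cv2.circle(f,tuple(u.round().astype(int)),2,(255,0,0),-1); cv2.imwrite('pics/k_o.png',f); print(u)
E
```

```text
19.05 [-0.141  0.318  0.708  1.704 -0.22   1.2   -1.447] [ 0.49365453 -0.25830696  0.28014309] 0.3214897062544415 [ 0.39447773  0.01879656 -3.25528006] [[ 0.001 -0.478 -0.878]
 [-0.    -0.878  0.478]
 [-1.    -0.    -0.001]]
[329.96894182 106.0640894 ]
```

View pics/k_o.png

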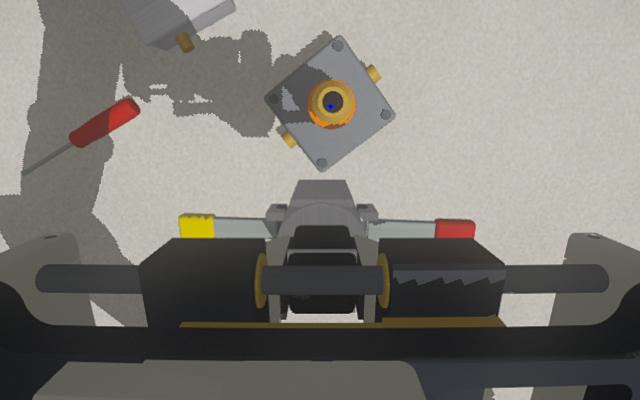

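```bash
python3 - <<'E'
from fk import *
p=arm.get_image('wrist'); f=p['frame'].copy()
s=arm.observe(); Rt=rotm(s['ee_rot']); O=s['position']-[0,0,.0767]; yt=Rt[:,1]; zt=Rt[:,2]; out=-zt; up=np.array([0,0,1.])
t=np.linspace(0,2*np.pi,73)
def circ(c,r,z,col): cv2.polylines(f,[(proj(p,np.array([c+r*np.cos(a)*yt+r*np.sin(a)*out+up*z for a in t]))*8).round().astype(int)],True,col,1,cv2.LINE_AA,3)
circ(O,.027,.068,(0,255,0)); 
for z in(0,.068): cv2.polylines(f,[(proj(p,np.array([O+up*z+out*.0285+yt*a for a in(-.018,.018)]))*8).round().astype(int)],False,(0,0,255),1,cv2.LINE_AA,3)
A=np.array([.564,-.3055,0]); circ(A,.014,.133,(255,0,0)); circ(A,.02,.127,(255,0,0)); circ(A,.026,.093,(255,255,0))
cv2.imwrite('pics/k_z1.png',np.hstack([cv2.resize(q[80:130,305:360],None,fx=7,fy=7,interpolation=cv2.INTER_CUBIC) for q in(p['frame'],f)]))
cv2.imwrite('pics/k_z2.png',np.hstack([cv2.resize(q[170:240,260:385],None,fx=3.2,fy=3.2,interpolation=cv2.INTER_CUBIC) for q in(p['frame'],f)]))
E
```

```text
(no output)
```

View pics/k_z1.png

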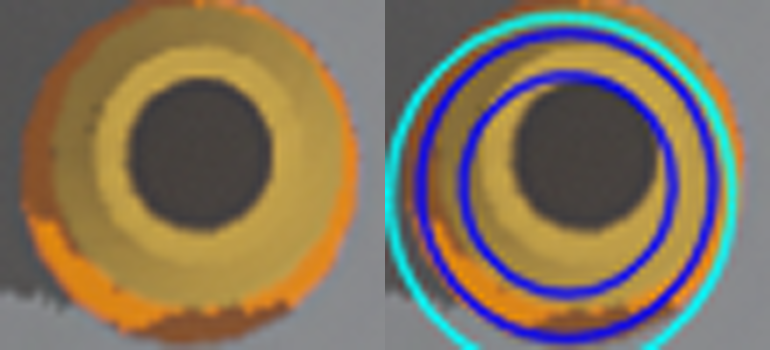

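View pics/k_z2.png

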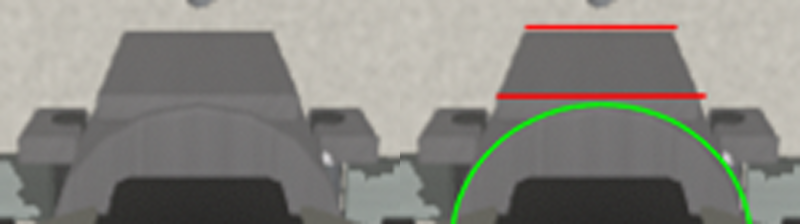

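```bash
python3 - <<'E'
from fk import *
p=arm.get_image('wrist'); f=p['frame'].copy(); up=np.array([0,0,1.])
hole=onz(p,(333.1,101.7),.133); print('hole',hole)
A=hole*[1,1,0]; t=np.linspace(0,2*np.pi,73)
def circ(r,z,col): cv2.polylines(f,[(proj(p,np.array([A+[r*np.cos(a),r*np.sin(a),z] for a in t]))*8).round().astype(int)],True,col,1,cv2.LINE_AA,3)
circ(.014,.133,(255,0,0)); circ(.02,.127,(255,0,0)); circ(.026,.093,(255,255,0)); circ(.02,.127-.006,(0,0,0))
cv2.imwrite('pics/k_z3.png',np.hstack([cv2.resize(q[70:130,300:365],None,fx=6,fy=6,interpolation=cv2.INTER_CUBIC) for q in(p['frame'],f)]))
s=arm.observe(); Rt=rotm(s['ee_rot']); print(s['position'],s['clock'],Rt[:,1],'d',Rt[:,0])
p2=arm.get_image('side'); p3=arm.get_image('scene')
for q,b in((p2,(250,360)),(p3,(190,155))):
    f=q['frame'].copy(); pr=lambda r,z,col: cv2.polylines(f,[(proj(q,np.array([A+[r*np.cos(a),r*np.sin(a),z] for a in t]))*8).round().astype(int)],True,col,1,cv2.LINE_AA,3)
    pr(.014,.133,(255,0,0));pr(.02,.127,(255,0,0));pr(.026,.093,(255,255,0)); 
    u=proj(q,[A+[0,0,.133]])[0].round().astype(int); x,y=u
    cv2.imwrite('pics/k_%d.png'%b[0],np.hstack([cv2.resize(g[y-20:y+40,x-30:x+35],None,fx=6,fy=6,interpolation=cv2.INTER_CUBIC) for g in(q['frame'],f)]))
E
```

```text
hole [ 0.56655334 -0.30929826  0.133     ]
[ 0.49380622 -0.25834734  0.28033967] 19.15 [-4.77909169e-01 -8.78409255e-01 -8.63164477e-05] d [ 1.62440688e-03 -7.85513849e-04 -9.99998372e-01]
```

View pics/k_z3.png

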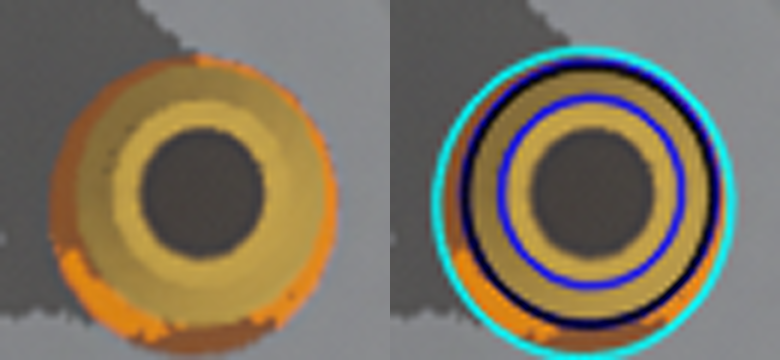

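View pics/k_250.png

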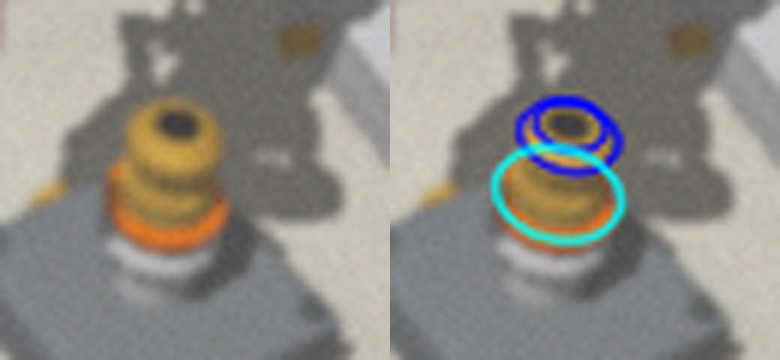

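View pics/k_190.png

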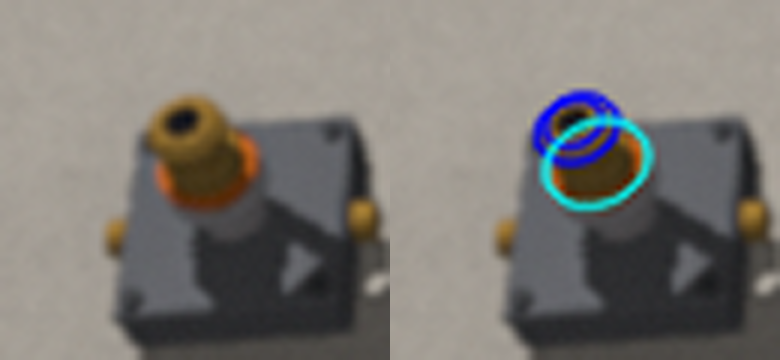

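>>> servo_tool --plan '[[[2,-1.5,0],[0,0,0]],[[5,-3.5,0],[0,0,0]],[[7.2,-5.1,0],[0,0,0]],[[7.2,-5.1,-2],[0,0,0]],[[7.2,-5.1,-4],[0,0,0]],[[7.2,-5.1,-5],[0,0,0]],[[7.2,-5.1,-5],[0,0,0]],[[7.2,-5.1,-5],[0,0,0]]]'

```text
clock: 20.05
position: [0.5661, -0.3097, 0.2312]
ee_rot: [-1.945, 0.495, 1.94]
force: [-0.3, 0.6, -2.8]
width: 0.323
```

```bash
python3 - <<'E'
from fk import *
s=arm.observe(); print(s['position'],s['force'],s['joints'].round(2))
for n in('side','scene'):
    p=arm.get_image(n); u=proj(p,[[.566,-.3093,.14]])[0].round().astype(int); x,y=u
    cv2.imwrite('pics/l_%s.png'%n,cv2.resize(p['frame'][y-60:y+50,x-60:x+60],None,fx=5,fy=5,interpolation=cv2.INTER_CUBIC))
E
```

```text
[ 0.56606211 -0.30970948  0.23124062] [-0.3348982   0.61132725 -2.84236392] [-0.01  0.52  0.67  1.55 -0.34  1.18 -1.35]
```

View pics/l_side.png

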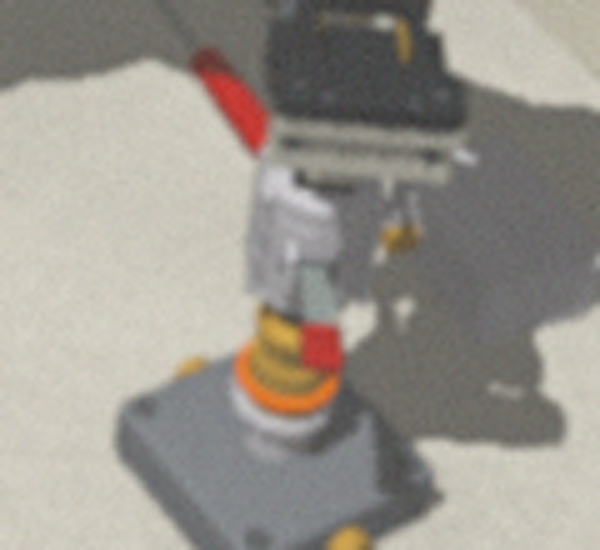

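View pics/l_scene.png

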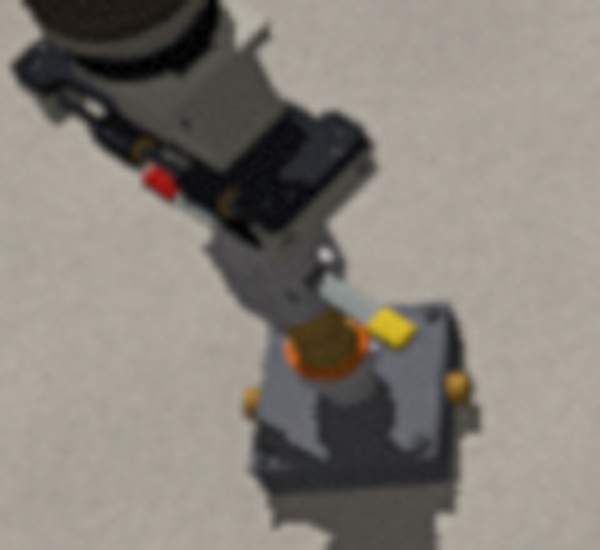

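>>> servo_tool --plan '[[[0,0,-1],[0,0,0]],[[0,0,-2],[0,0,0]],[[0,0,-2.6],[0,0,0]],[[0,0,-3.2],[0,0,0]],[[0,0,-3.2],[0,0,0]]]'

```text
clock: 20.65
position: [0.5658, -0.3097, 0.1985]
ee_rot: [-1.945, 0.495, 1.94]
force: [0.5, 0.6, -2.3]
width: 0.322
```

>>> servo_tool --plan '[[[0,0,-1],[0,0,0]],[[0,0,-2],[0,0,0]],[[0,0,-2.6],[0,0,0]],[[0,0,-2.6],[0,0,0]]]'

```text
clock: 21.05
position: [0.5651, -0.3092, 0.1711]
ee_rot: [-1.942, 0.495, 1.942]
force: [-0.1, -0.1, -3.5]
width: 0.324
```

>>> servo_tool --plan '[[[0,0,-0.4],[0,0,0]],[[0,0,-0.8],[0,0,0]],[[0,0,-1],[0,0,0]],[[0,0,-1],[0,0,0]]]'

```text
clock: 21.45
position: [0.5655, -0.3096, 0.1615]
ee_rot: [-1.944, 0.495, 1.941]
force: [1.1, -0.9, 1.9]
width: 0.325
```

>>> servo_tool --plan '[[[0,0,-0.3],[0,0,0]],[[0,0,-0.5],[0,0,0]],[[0,0,-0.5],[0,0,0]]]'

```text
clock: 21.75
position: [0.5657, -0.3098, 0.1575]
ee_rot: [-1.944, 0.495, 1.94]
force: [-1.7, 1.7, 10.4]
width: 0.329
```

>>> servo_tool --plan '[[[0,0,-0.3],[0,0,0]],[[0,0,-0.5],[0,0,0]],[[0,0,-0.5],[0,0,0]]]'

```text
clock: 22.05
position: [0.5671, -0.3107, 0.1569]
ee_rot: [-1.949, 0.494, 1.935]
force: [-7.3, 6.2, 35.9]
width: 0.321
```

```bash
python3 - <<'E'
from fk import *
s=arm.observe(); print(s['position'],s['force'],s['joints'].round(2))
for n in('side','scene'):
    p=arm.get_image(n); u=proj(p,[[.566,-.3093,.1]])[0].round().astype(int); x,y=u
    cv2.imwrite('pics/m_%s.png'%n,cv2.resize(p['frame'][y-50:y+40,x-50:x+50],None,fx=6,fy=6,interpolation=cv2.INTER_CUBIC))
p=arm.get_image('wrist'); save(p,'m_w')
E
```

```text
[ 0.56707788 -0.31068924  0.15693832] [-7.28344151  6.20067997 35.94493105] [ 0.01  0.58  0.63  1.64 -0.39  1.04 -1.3 ]
```

View pics/m_side.png

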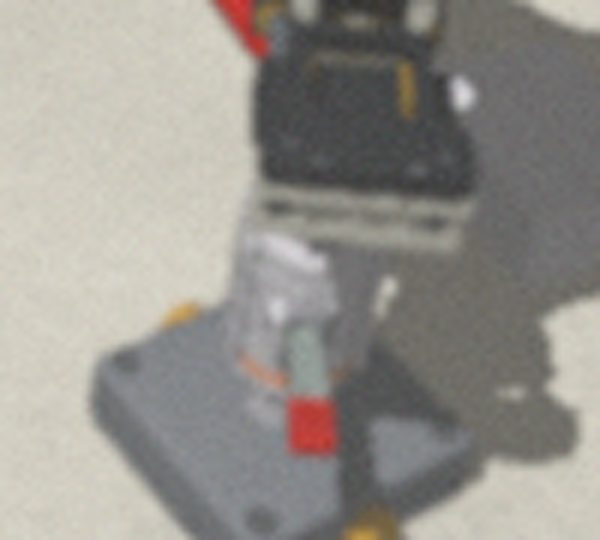

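View pics/m_w.png

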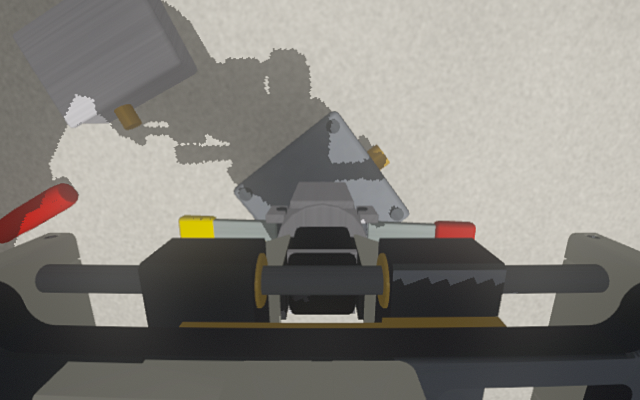

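>>> servo_tool --plan '[[[0,0,0],[0,0,0]],[[0,0,0],[0,0,0]]]'

```text
clock: 22.4
position: [0.5673, -0.3107, 0.1573]
ee_rot: [-1.951, 0.494, 1.934]
force: [-1.2, -0.2, 9.7]
width: 0.32
```

>>> servo_tool --plan '[[[0,0,0],[0,0,0]],[[0,0,0],[0,0,0]],[[0,0,0],[0,0,0]],[[0,0,0],[0,0,0]],[[0,0,0],[0,0,0]],[[0,0,0],[0,0,0]]]' --grip 0.8

```text
clock: 23.0
position: [0.5673, -0.3108, 0.1572]
ee_rot: [-1.95, 0.495, 1.934]
force: [-0.3, -0.1, 0.5]
width: 0.777
```

>>> servo_tool --plan '[[[0,0,2],[0,0,0]],[[0,0,5],[0,0,0]],[[0,0,9],[0,0,0]],[[0,0,12],[0,0,0]],[[0,0,12],[0,0,0]],[[0,0,12],[0,0,0]]]'

```text
clock: 23.6
position: [0.5675, -0.3108, 0.2776]
ee_rot: [-1.952, 0.494, 1.933]
force: [0.4, -0.4, -0.5]
width: 0.801
```

```bash
python3 - <<'E'
from fk import *
s=arm.observe(); print(s['clock'],s['position'],s['force'],s['joints'].round(3).tolist())
for n in('side','wrist'):
    p=arm.get_image(n)
    if n=='wrist': save(p,'n_w'); continue
    u=proj(p,[[.566,-.3093,.12]])[0].round().astype(int); x,y=u
    cv2.imwrite('pics/n_%s.png'%n,cv2.resize(p['frame'][y-50:y+50,x-50:x+60],None,fx=6,fy=6,interpolation=cv2.INTER_CUBIC))
b=fit(); A=np.array([.5659,-.3097,0]); t=np.array([.478,.878,0]); out=np.array([.878,-.478,0]); up=np.array([0,0,1.])
q=s['joints']
for sg in(1,-1):
  for ln in (15,25,35):
    l=np.radians(ln); d=-(np.sin(l)*sg*t+np.cos(l)*up); Rt=toolR(d,out); qq=q.copy(); qq[6]+=1.57
    for r,z in((.1,.17),(.09,.12),(.075,.09),(.06,.062)):
        qq,e1,e2=ik(A+sg*t*r+up*z,Rt,qq,b,w=.01); print(sg,ln,r,z,qq.round(2),e1.round(4),e2.round(1))
E
```

```text
23.6 [ 0.5674597  -0.31081036  0.27762306] [ 0.35095788 -0.39292444 -0.50203414] [-0.018, 0.485, 0.688, 1.488, -0.319, 1.273, -1.365]
1 15 0.1 0.17 [-0.33  0.66  0.76  1.57 -0.2   1.12 -0.08] 0.0 0.0
1 15 0.09 0.12 [-0.3   0.71  0.73  1.62 -0.23  1.02 -0.06] 0.0 0.0
1 15 0.075 0.09 [-0.27  0.74  0.71  1.65 -0.24  0.95 -0.04] 0.0 0.0
1 15 0.06 0.062 [-0.24  0.77  0.69  1.68 -0.26  0.89 -0.02] 0.0 0.0
1 25 0.1 0.17 [-0.43  0.74  0.83  1.54 -0.11  1.16 -0.17] 0.0 0.0
1 25 0.09 0.12 [-0.41  0.79  0.81  1.59 -0.13  1.06 -0.17] 0.0 0.0
1 25 0.075 0.09 [-0.38  0.82  0.79  1.62 -0.15  0.99 -0.16] 0.0 0.0
1 25 0.06 0.062 [-0.36  0.85  0.77  1.65 -0.16  0.93 -0.15] 0.0 0.0
1 35 0.1 0.17 [-0.51  0.84  0.89  1.5  -0.04  1.21 -0.24] 0.0 0.0
1 35 0.09 0.12 [-0.49  0.89  0.87  1.55 -0.06  1.12 -0.25] 0.0 0.0
1 35 0.075 0.09 [-0.47  0.92  0.85  1.58 -0.07  1.05 -0.25] 0.0 0.0
1 35 0.06 0.062 [-0.45  0.95  0.84  1.61 -0.08  0.99 -0.25] 0.0 0.0
-1 15 0.1 0.17 [ 0.38  0.61  0.55  1.55 -0.59  1.22  0.61] 0.0 0.0
-1 15 0.09 0.12 [ 0.38  0.66  0.53  1.6  -0.63  1.13  0.65] 0.0 0.0
-1 15 0.075 0.09 [ 0.36  0.69  0.51  1.64 -0.66  1.07  0.66] 0.0 0.0
-1 15 0.06 0.062 [ 0.35  0.71  0.49  1.67 -0.68  1.01  0.67] 0.0 0.0
-1 25 0.1 0.17 [ 0.5   0.66  0.5   1.51 -0.71  1.33  0.72] 0.0 0.0
-1 25 0.09 0.12 [ 0.5   0.7   0.48  1.56 -0.75  1.24  0.77] 0.0 0.0
-1 25 0.075 0.09 [ 0.49  0.73  0.46  1.6  -0.78  1.19  0.79] 0.0 0.0
-1 25 0.06 0.062 [ 0.47  0.76  0.44  1.63 -0.8   1.13  0.8 ] 0.0 0.0
-1 35 0.1 0.17 [ 0.62  0.72  0.45  1.47 -0.82  1.44  0.81] 0.0 0.0
-1 35 0.09 0.12 [ 0.61  0.77  0.43  1.52 -0.85  1.37  0.86] 0.0 0.0
-1 35 0.075 0.09 [ 0.6   0.79  0.41  1.55 -0.87  1.31  0.88] 0.0 0.0
-1 35 0.06 0.062 [ 0.59  0.82  0.4   1.58 -0.9   1.26  0.9 ] 0.0 0.0
```

View pics/n_side.png

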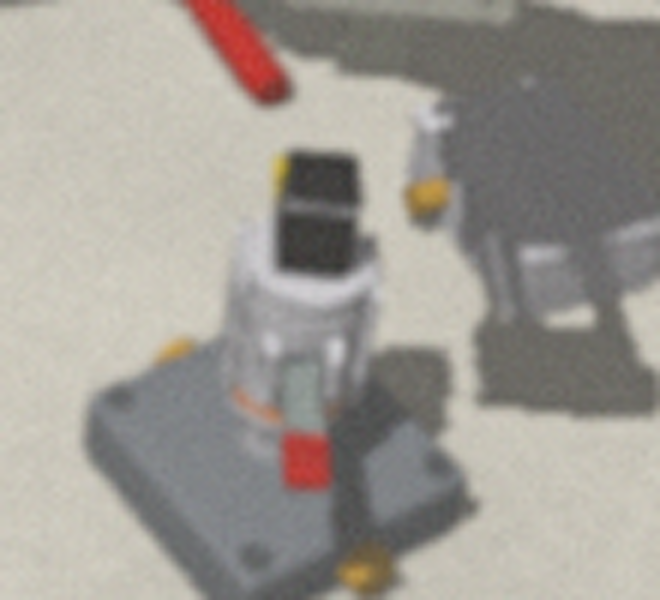

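View pics/n_w.png

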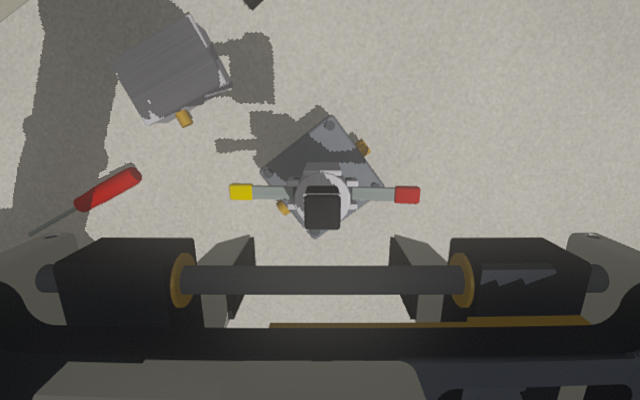

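```bash
cat >> fk.py <<'E'
A=np.array([.5667,-.3102,0]); tt=np.array([.478,.878,0]); oo=np.array([.878,-.478,0]); uu=np.array([0,0,1.])
def armpose(sg,r,z,ln=25):
    l=np.radians(ln); return toolR(-(np.sin(l)*sg*tt+np.cos(l)*uu),oo), A+sg*tt*r*1e-3+uu*z*1e-3
E
python3 - <<'E'
from fk import *
Rt,pt=armpose(1,90,230); rv=rel(Rt,pt); print((rv/12).round(2))
E
```

```text
shift cm [ 4.29  7.9  -4.6 ] turn deg [-8.09 26.92 88.42] | 92.8
[-0.67  2.24  7.37]
```

>>> servo_tool --plan '[[[0.4,0.7,0],[-0.7,2.2,7.4]],[[0.8,1.4,0],[-1.3,4.5,14.7]],[[1.2,2.1,0],[-2,6.7,22.1]],[[1.6,2.8,0],[-2.7,9,29.5]],[[2,3.5,0],[-3.4,11.2,36.8]],[[2.4,4.2,0],[-4,13.5,44.2]],[[2.8,5,0],[-4.7,15.7,51.6]],[[3.2,5.8,0],[-5.4,17.9,59]],[[3.6,6.5,0],[-6,20.2,66.3]],[[4,7.2,-1],[-6.7,22.4,73.7]],[[4.3,7.9,-3],[-7.4,24.7,81]],[[4.3,7.9,-4.6],[-8.1,26.9,88.4]]]' --grip 0 --squeeze 10

```text
clock: 24.9
position: [0.61, -0.2291, 0.2272]
ee_rot: [1.146, 0.691, -1.805]
force: [-0.4, -0.4, -1.1]
width: 0.004
```

>>> servo_tool --plan '[[[0,0,0],[0,0,0]],[[0,0,0],[0,0,0]]]'

```text
clock: 25.1
position: [0.6094, -0.2286, 0.2262]
ee_rot: [1.146, 0.692, -1.808]
force: [-0.1, -0.5, 1.1]
width: 0.007
```

```bash
python3 - <<'E'
from fk import *
for r,z in ((86,145),(82,124),(79,96),(75,72),(67,66),(59,61),(54,60)):
    Rt,pt=armpose(1,r,z); rel(Rt,pt)
s=arm.observe(); print(s['clock'],s['position'],s['width'])
p=arm.get_image('wrist'); save(p,'o_w')
E
```

```text
shift cm [-0.16 -0.61 -8.12] turn deg [-0.1  -0.32 -0.27] | 0.4
shift cm [ -0.35  -0.96 -10.22] turn deg [-0.1  -0.32 -0.27] | 0.4
shift cm [ -0.49  -1.23 -13.02] turn deg [-0.1  -0.32 -0.27] | 0.4
shift cm [ -0.68  -1.58 -15.42] turn deg [-0.1  -0.32 -0.27] | 0.4
shift cm [ -1.07  -2.28 -16.02] turn deg [-0.1  -0.32 -0.27] | 0.4
shift cm [ -1.45  -2.98 -16.52] turn deg [-0.1  -0.32 -0.27] | 0.4
shift cm [ -1.69  -3.42 -16.62] turn deg [-0.1  -0.32 -0.27] | 0.4
25.1 [ 0.60938011 -0.22855931  0.22615866] 0.0068662125614223826
```

View pics/o_w.png

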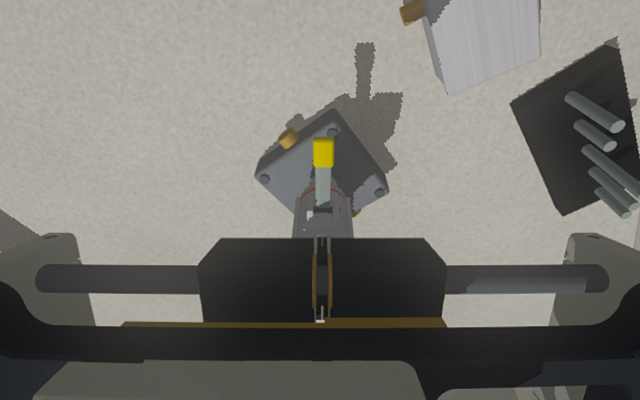

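>>> servo_tool --plan '[[[-0.1,-0.3,-4],[0,0,0]],[[-0.2,-0.6,-8],[0,0,0]],[[-0.35,-0.95,-10.2],[0,0,0]],[[-0.4,-1.1,-11.6],[0,0,0]],[[-0.5,-1.25,-13],[0,0,0]],[[-0.6,-1.4,-14.2],[0,0,0]],[[-0.7,-1.6,-15.4],[0,0,0]],[[-0.9,-1.9,-15.8],[0,0,0]],[[-1.1,-2.3,-16],[0,0,0]],[[-1.25,-2.65,-16.3],[0,0,0]],[[-1.45,-3,-16.5],[0,0,0]],[[-1.45,-3,-16.5],[0,0,0]]]'

```text
clock: 26.35
position: [0.595, -0.2601, 0.0624]
ee_rot: [1.148, 0.689, -1.808]
force: [0.2, 1.5, -0.3]
width: 0.006
```

```bash
python3 - <<'E'
from fk import *
s=arm.observe(); d=s['position']-A; print('r',d@tt,'out',d@oo,s['position'],s['force'])
for n in('side','scene'):
    p=arm.get_image(n); x,y=proj(p,[[.566,-.3093,.1]])[0].round().astype(int)
    cv2.imwrite('pics/q_%s.png'%n,cv2.resize(p['frame'][y-50:y+40,x-50:x+50],None,fx=6,fy=6,interpolation=cv2.INTER_CUBIC))
E
```

```text
r 0.05747362530925202 out 0.0008761085703796738 [ 0.59495948 -0.26012529  0.06237882] [ 0.24681384  1.52439429 -0.30701088]
```

View pics/q_scene.png

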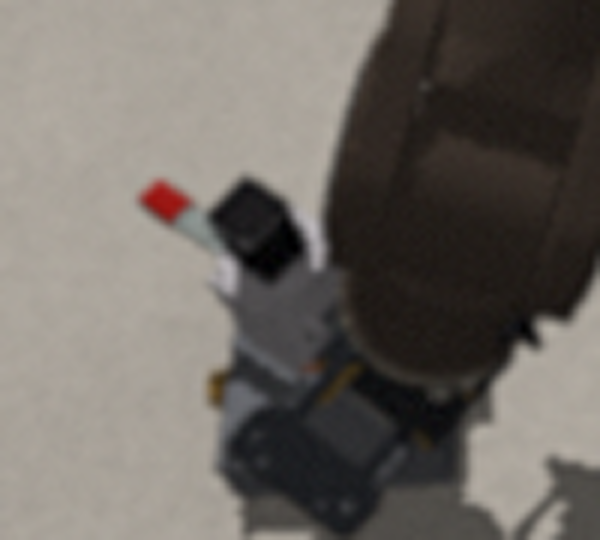

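>>> servo_tool --plan '[[[-0.15,-0.25,-0.1],[0,0,0]],[[-0.3,-0.5,-0.1],[0,0,0]],[[-0.3,-0.5,-0.1],[0,0,0]]]'

```text
clock: 26.75
position: [0.594, -0.2624, 0.061]
ee_rot: [1.151, 0.691, -1.804]
force: [4.1, 7.1, -0.3]
width: 0.003
```

>>> servo_tool --plan '[[[-0.2,-0.35,0],[0,0,0]],[[-0.35,-0.6,0],[0,0,0]],[[-0.35,-0.6,0],[0,0,0]]]'

```text
clock: 27.05
position: [0.5938, -0.2636, 0.0602]
ee_rot: [1.156, 0.696, -1.796]
force: [5.2, 12.8, 0.3]
width: 0.005
```

>>> servo_tool --plan '[[[1,2,0],[0,0,0]],[[2.5,4.5,1.5],[0,0,0]],[[3.5,6.5,5],[0,0,0]],[[4,7,9],[0,0,0]],[[4,7,13],[0,0,0]],[[4,7,15],[0,0,0]],[[4,7,15],[0,0,0]]]'

```text
clock: 27.75
position: [0.6357, -0.1935, 0.2139]
ee_rot: [1.16, 0.692, -1.792]
force: [-0.2, 0.3, -1.1]
width: 0.003
```

```bash
python3 - <<'E'
from fk import *
s=arm.observe(); print(s['clock'],s['position'],s['force'],s['joints'].round(2))
for n in('side','scene'):
    p=arm.get_image(n); x,y=proj(p,[[.566,-.3093,.1]])[0].round().astype(int)
    cv2.imwrite('pics/r_%s.png'%n,cv2.resize(p['frame'][y-50:y+40,x-50:x+50],None,fx=6,fy=6,interpolation=cv2.INTER_CUBIC))
p=arm.get_image('wrist');save(p,'r_w')
Rt,pt=armpose(-1,90,260); rv=rel(Rt,pt)
E
```

```text
27.75 [ 0.63569969 -0.19345184  0.21392814] [-0.18546245  0.2698244  -1.06927492] [-0.21  0.62  0.37  1.42  0.19  1.29 -0.44]
shift cm [-10.98 -19.63   5.07] turn deg [ 43.48 -23.51  -0.61] | 49.4
```

View pics/r_w.png

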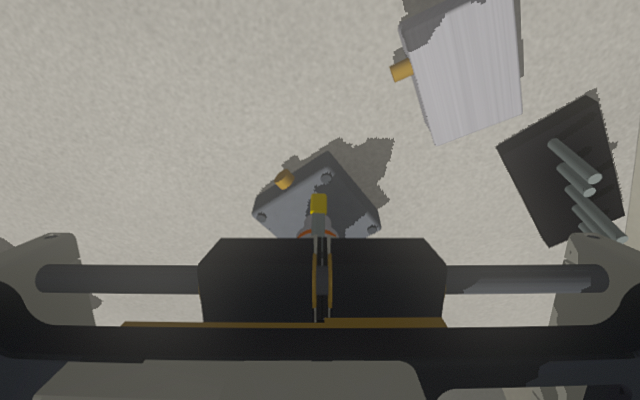

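View pics/r_scene.png

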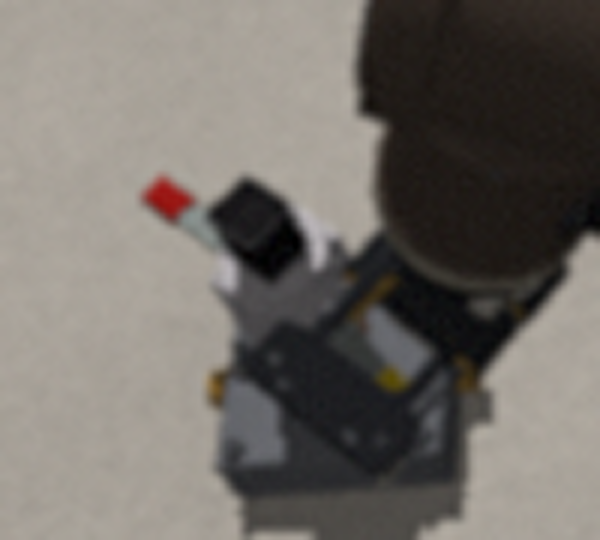

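>>> servo_tool --plan '[[[0,0,4],[5,-2.7,0]],[[0,-1,7],[10,-5.5,0]],[[-2,-4,7],[16,-8.7,-0.2]],[[-4,-7.5,7],[22,-12,-0.3]],[[-6,-11,7],[28,-15.2,-0.4]],[[-8.5,-15,7],[34,-18.4,-0.5]],[[-11,-19.6,7],[40,-21.6,-0.6]],[[-11,-19.6,5],[43.5,-23.5,-0.6]],[[-11,-19.6,5],[43.5,-23.5,-0.6]],[[-11,-19.6,5],[43.5,-23.5,-0.6]]]'

```text
clock: 28.9
position: [0.5232, -0.3882, 0.2576]
ee_rot: [1.95, 1.162, -1.244]
force: [1.1, -0.4, 0.6]
width: 0.007
```

```bash
python3 - <<'E'
from fk import *
s=arm.observe(); print(s['clock'],s['position'],s['force'],s['joints'].round(2))
for r,z in ((86,145),(82,124),(79,96),(75,72),(67,66),(59,61),(54,60)):
    Rt,pt=armpose(-1,r,z); rel(Rt,pt)
p=arm.get_image('scene'); x,y=proj(p,[[.566,-.3093,.1]])[0].round().astype(int)
cv2.imwrite('pics/t_scene.png',cv2.resize(p['frame'][y-50:y+40,x-50:x+50],None,fx=6,fy=6,interpolation=cv2.INTER_CUBIC))
p=arm.get_image('wrist');save(p,'t_w')
E
```

```text
28.9 [ 0.52324552 -0.38816747  0.25759367] [ 1.08750682 -0.35831906  0.63131115] [ 0.66  0.55  0.2   1.4  -0.52  1.39  0.49]
shift cm [  0.23   0.25 -11.26] turn deg [-0.15 -0.16  0.01] | 0.2
shift cm [  0.43   0.6  -13.36] turn deg [-0.15 -0.16  0.01] | 0.2
shift cm [  0.57   0.86 -16.16] turn deg [-0.15 -0.16  0.01] | 0.2
shift cm [  0.76   1.21 -18.56] turn deg [-0.15 -0.16  0.01] | 0.2
shift cm [  1.14   1.91 -19.16] turn deg [-0.15 -0.16  0.01] | 0.2
shift cm [  1.53   2.62 -19.66] turn deg [-0.15 -0.16  0.01] | 0.2
shift cm [  1.76   3.06 -19.76] turn deg [-0.15 -0.16  0.01] | 0.2
```

View pics/t_w.png

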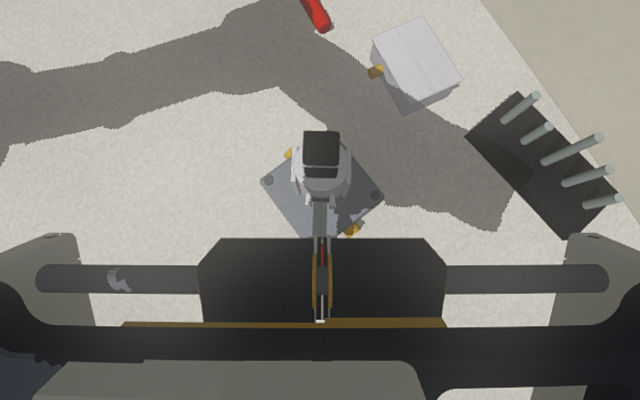

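View pics/t_scene.png

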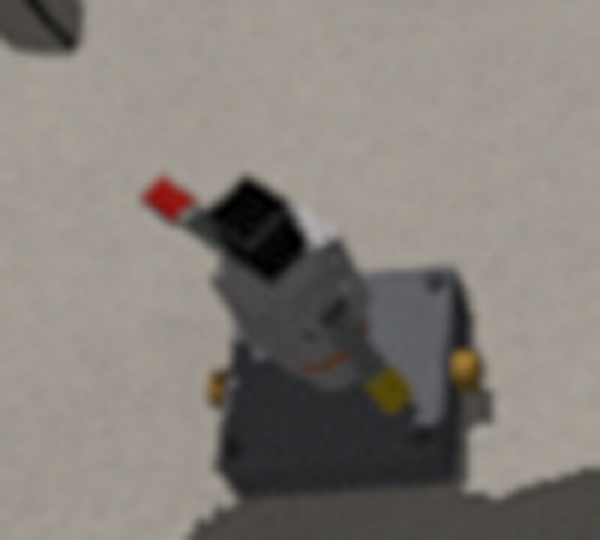

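>>> servo_tool --plan '[[[0.1,0.1,-4],[0,0,0]],[[0.2,0.2,-8],[0,0,0]],[[0.25,0.3,-11.3],[0,0,0]],[[0.4,0.6,-13.4],[0,0,0]],[[0.5,0.7,-14.8],[0,0,0]],[[0.6,0.85,-16.2],[0,0,0]],[[0.7,1,-17.4],[0,0,0]],[[0.8,1.2,-18.6],[0,0,0]],[[0.95,1.55,-18.9],[0,0,0]],[[1.15,1.9,-19.2],[0,0,0]],[[1.35,2.25,-19.4],[0,0,0]],[[1.5,2.6,-19.6],[0,0,0]]]'

```text
clock: 30.2
position: [0.5405, -0.3607, 0.0638]
ee_rot: [1.946, 1.161, -1.24]
force: [-1.2, -3.3, 1.7]
width: 0.006
```

>>> servo_tool --plan '[[[0.1,0.2,0],[0,0,0]],[[0.25,0.4,0],[0,0,0]],[[0.25,0.4,0],[0,0,0]]]'

```text
clock: 30.5
position: [0.5415, -0.3591, 0.0634]
ee_rot: [1.944, 1.157, -1.244]
force: [-4.7, -7.0, -2.4]
width: 0.005
```

>>> servo_tool --plan '[[[0.2,0.35,-0.1],[0,0,0]],[[0.35,0.6,-0.2],[0,0,0]],[[0.35,0.6,-0.2],[0,0,0]]]'

```text
clock: 30.8
position: [0.543, -0.3575, 0.0616]
ee_rot: [1.942, 1.15, -1.249]
force: [-7.5, -10.2, 3.1]
width: 0.005
```

>>> servo_tool --plan '[[[-1,-2,0],[0,0,0]],[[-2.5,-4.5,1.5],[0,0,0]],[[-3.5,-6.5,5],[0,0,0]],[[-4,-7,9],[0,0,0]],[[-4,-7,14],[0,0,0]],[[-4,-7,18],[0,0,0]],[[-4,-7,18],[0,0,0]]]'

```text
clock: 31.5
position: [0.5051, -0.4289, 0.2486]
ee_rot: [1.94, 1.141, -1.242]
force: [-0.2, -0.5, 0.3]
width: 0.005
```

```bash
cat > chk.py <<'E'
from fk import *
s=arm.observe(); print(s['clock'],s['position'],s['force'])
def pt(sg,th,rho): return A+uu*.115+sg*tt*(.027+rho*np.cos(th))-uu*rho*np.sin(th)
for n in('scene','side','wrist'):
    p=arm.get_image(n); f=p['frame'].copy(); x,y=proj(p,[[.566,-.3093,.1]])[0].round().astype(int)
    for sg,c in((1,(0,255,255)),(-1,(0,0,255))):
        cv2.polylines(f,[(proj(p,np.array([pt(sg,np.radians(70),q) for q in(0,.03,.06,.073)]))*8).round().astype(int)],False,c,1,cv2.LINE_AA,3)
    y0,x0=max(0,y-50),max(0,x-40)
    cv2.imwrite('pics/u_%s.png'%n,np.hstack([cv2.resize(g[y0:y0+95,x0:x0+80],None,fx=4.9,fy=4.9,interpolation=cv2.INTER_CUBIC) for g in(p['frame'],f)]))
    if n=='wrist': save(p,'u_w')
E
python3 chk.py
```

```text
31.5 [ 0.50510693 -0.42893624  0.24862375] [-0.15528438 -0.4771417   0.30349546]
```

View pics/u_scene.png

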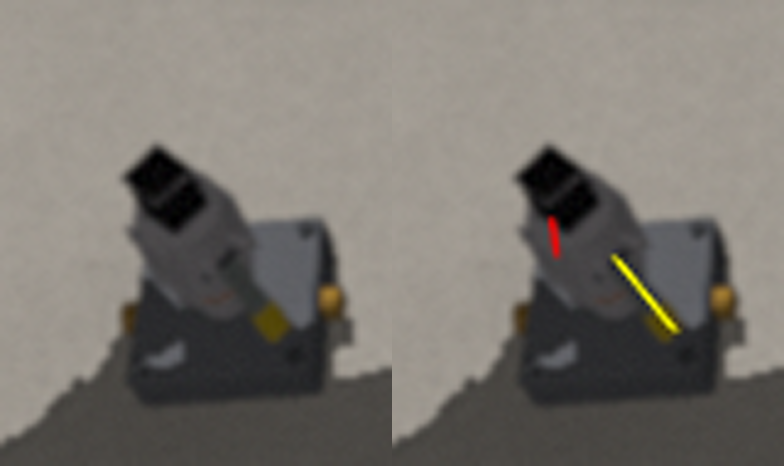

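View pics/u_side.png

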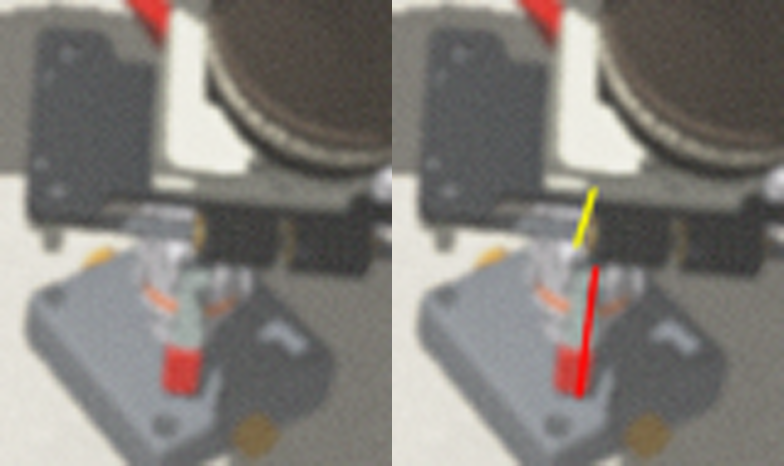

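View pics/u_w.png

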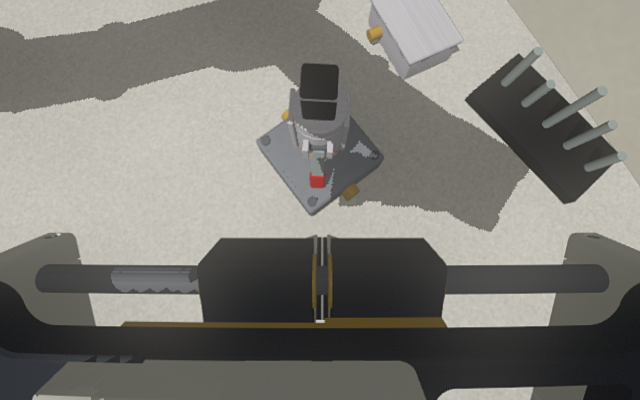

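```bash
python3 - <<'E'
from fk import *
def pt(sg,th,rho): th=np.radians(th);return A+uu*.115+sg*tt*(.027+rho*np.cos(th))-uu*rho*np.sin(th)
p=arm.get_image('wrist'); m=cv2.inRange(cv2.cvtColor(p['frame'],cv2.COLOR_BGR2HSV),(0,120,40),(8,255,255)); ys,xs=np.nonzero(m[160:200,290:340]); print('red px',xs.mean()+290,ys.mean()+160)
for th in (50,60,65,70): print(th,proj(p,pt(-1,th,.06))[0].round(1))
print('hinge',proj(p,pt(-1,70,0))[0])
p=arm.get_image('scene'); m=cv2.inRange(cv2.cvtColor(p['frame'],cv2.COLOR_BGR2HSV),(20,120,40),(35,255,255)); x,y=proj(p,pt(1,70,.06))[0].round().astype(int); ys,xs=np.nonzero(m[y-10:y+10,x-12:x+12]); print('yel px',xs.mean()+x-12,ys.mean()+y-10)
for th in (50,60,65,70): print(th,proj(p,pt(1,th,.06))[0].round(1))
E
python3 - <<'E'
import cv2
a=cv2.imread('pics/u_w.png');cv2.imwrite('pics/u_wz.png',cv2.resize(a[60:220,245:395],None,fx=3.7,fy=3.7,interpolation=cv2.INTER_CUBIC))
E
```

```text
red px 317.9943820224719 181.03370786516854
50 [320.9 195. ]
60 [320.9 188.8]
65 [320.9 185.3]
70 [320.9 181.7]
hinge [320.81715622 148.45198349]
yel px 192.9189189189189 226.51351351351352
50 [196.5 226.3]
60 [194.9 226. ]
65 [194.  225.7]
70 [193.  225.2]
```

View pics/u_wz.png

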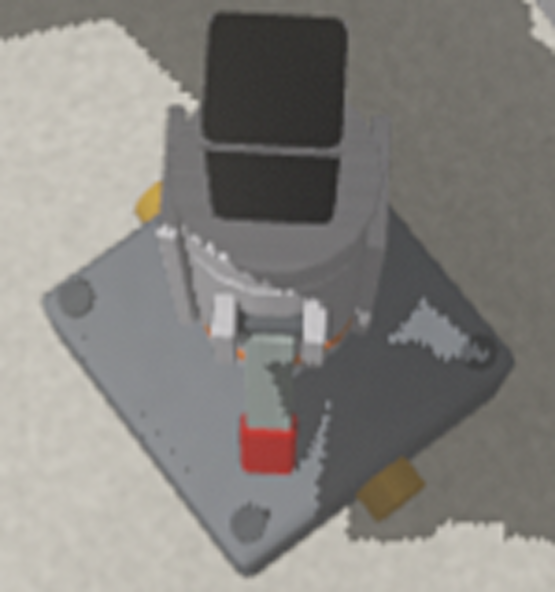

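```bash
python3 - <<'E'
from h import *
p=arm.get_image('scene')
for q in('torch','junction_box','screwdriver'): print(q,[(np.round(a['at']).tolist(),round(a['score'],2)) for a in arm.search_frame(p,q)[:2]])
s=arm.observe();print(s['clock'],s['force'])
print(arm.sign_off())
E
```

```text
torch [([341.0, 293.0], 0.58)]
junction_box [([173.0, 207.0], 0.34)]
screwdriver [([266.0, 266.0], 0.68)]
31.95 [ 0.91662215 -0.47243579 -0.34564407]
the job is handed in; nothing more can be done
None
```

The job is done and handed in at about 32 s of the allowed 72 s.

- **Standing it up:** I gripped the tail at a 45° tilt, lifted the coupling and stood it mouth down on the black mat, not the brown or blue ones. I let go and backed off; the side and wrist pictures showed it upright.
- **Pushing it home:** I took it again from above, slid it over the adaptor with both arms raised, and pushed until it stopped. The force rose to about 36 N at the wrist, with the gripper within 1 mm of the computed fully-home height. The ring appeared flat on the flange.
- **Cam arms:** I swung the yellow arm down, then the red, each against its stop with about 13–14 N.

**Last checks:**
- **Arms:** the red pad was at wrist pixel (318, 181), against (321, 182) predicted for 70° below level. The yellow pad was at scene pixel (193, 227), against (193, 225). Both therefore measure as fully down.
- **Robot:** it was clear of everything, with only noise in the force reading.
- **Torch and screwdriver:** the network found them within a few pixels of where they started.
- **Metal box, not confirmed:** the final search for it returned only a weak hit (score 0.34) near the coupling, so it did not locate the box. The box looked undisturbed in the last wrist pictures, and I never moved the arm against it.

The side and scene cameras put the adaptor 1–3 mm away from where the wrist camera did, about what their calibration allows. I used the wrist camera's position.

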